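# Key the impeller hub tight

## Robot

A 7-joint arm with a two-finger parallel gripper is mounted at the origin on the work surface. World frame = base frame: x ahead of the robot, y to its left, z up, the work surface at z = 0. Lengths are in m, angles in rad, forces in N, time in s.
With the tool pointing down it reaches from about 0.35 to 0.9 m from the base axis. Payload 7.2 kg.
Tool frame: the origin (TCP) lies at the very end of the fingers, on their centre line; the grasp point (between the pads) lies manip.tcp_to_grasp behind it (manip.tcp_to_grasp is the distance from the TCP to the grasp point, in m); z points along the fingers, x is the direction in which the jaws open and shut, and the axes are right-handed (so a half turn about z gives the same grasp; the last joint's range is limited). The gripper opens to 85 mm and grips with 20 to 120 N. Pads are 22 mm wide; open, the fingers measure 114 mm over their backs; the gripper's body (76 mm by 85 mm) begins 54 mm behind the grasp point. The pads swing forward as they close: fully open they stand 13 mm farther back than shut.
Start: joints at [-0.068, 0.411, -0.013, 1.596, 0.006, 1.134, -0.082], TCP at [0.625, -0, 0.207] pointing down, gripper open.
Joint ranges: [-2.95, 2.95], [-0.29, 1.99], [-1.47, 1.44], [0.14, 2.54], [-1.03, 4.17], [0.13, 1.85], [-2.86, 2.86]. Speed limits (rad/s): [2.39, 2.39, 3.01, 3.01, 3.14, 3.14, 3.14].

## Interface

Orientations are given as a 3x3 rotation matrix whose columns are the frame's x, y, z axes.
In Python, from cell import manip, imaging, order gives the robot as it stands.
- The arm moves only by the shell command python3 -m crank 'ROWS' [FORCE]. ROWS is JSON, a list of rows, each a list of 3 entries, a list of its own where there are three numbers: the opening, from 0 (shut) to 1 (fully open), then the shift along the world's x, y, z in m, then the turn, a rotation vector about the world's x, y, z in degrees. A call has 1 to 8 rows; each row is the pose to reach, as a shift and turn from the pose commanded when the call began; what a row does not reach only later rows make up. A row lasts 1/8 s, in which the tool goes at most 62.5 mm and 10.7 degrees, less where a joint would pass 70% of its speed; a pose out of reach is approached as far as the arm can. A call with a gripper value outside its range is refused whole. The fingers move at their own pace and stop on an object; FORCE is the grip in N (left out, the last holds). Time passes only in rows, so rows that repeat a pose let the fingers close. It gives the time, the measured TCP pose, the force and the opening at its end, in the units of the state.
- manip.observe(): the state, without advancing time (a new reading comes with each control period).
- imaging.read_camera(name): name is "scene" or "side" or "wrist"; returns a dict with "color" (480x640x3 uint8, red, green, blue), "fx", "fy", "cx", "cy" (pixels), "pose" (4x4, takes a point from camera to world coordinates). Camera axes: x right, y down, z forward; pixel columns grow to the right and rows downward; lengths in m; the calibration is good to about 2 mm. A picture is of the moment at which its call begins. There is no depth.
- order.sign_off(): hands the job in, once; it reports no verdict.
Trained networks look in a picture, given as the dict that the camera call returned (one of the last four; its "shot" number tells which), for a name from the list of things; names that differ only in an ending like _2 or _b are one class to them, and where a whole thing is asked for, a point or a joint stands for the part that bears it (a point fixed in the world has none). Each returns a list of dicts, best first, with "p" (0 to 1); they miss things now and then, are a little off and sometimes report something else, mostly with a low value. They report only what shows in the picture. A call takes as long as a camera call. They do not tell look-alikes from the thing itself.
- imaging.regions_of(picture, label): "pixels" (480x640 bool, what is visible of it) and "extent" ([left, top, right, bottom] as shares, 0 to 1, of the picture: columns of its width, rows of its height, round what is visible of it).
- imaging.spot_point(picture, label): "point" ([column, row] as shares, 0 to 1, of the picture: columns of its width, rows of its height: a listed point, or the origin of a listed thing).
The state is a dict: "time": time; "joint_positions": joint angles; "dq": joint speeds; "effort": joint torques, N m; "tcp_pos": TCP position; "ee_rot": TCP orientation; "wrist_force": force on the tool from outside, world axes, zero at the start; "ft_torque": the same for the moment, N m; "width": opening from 0.0 (shut) to 1.0 (fully open).
Only numpy, scipy, OpenCV 4.12 (cv2) and the standard library are available. Lean on these libraries where they do the work, as an engineer would, in place of code of your own. Each camera call takes 0.05 s, during which the arm holds its last target.

## Task

Take the brass tapered key out of the rack, start it thin end down in the keyway between the impeller hub and its square shaft (flat side to the shaft, head nose outwards), and press or tap it down until it is wedged tight: it must have taken a push of about 24 N, but never more than 28 N, which could crack the hub. Let go of it there, and do not disturb the spare dark steel key, the amber jar or the steel collar.

Things in the scene. Friction and masses are not known exactly. Their poses are not given: they have to be found in the camera images.
- hub: Aluminium impeller hub, upright on a blue 160 x 160 x 15 mm base plate, fixed. Origin: underside of the plate, on the hub's axis; z up; x points from the axis to the keyway. Hub round, 96 mm across, flat top face 116 mm above the origin. Four thin blades reach 120 mm out, up to 74 mm high, midway between x and y. In its middle a dark 26 mm square shaft ends 1 mm below the face.
- keyway (a point): Middle of the keyway's mouth in the hub's top face, 18.8 mm from the axis along the hub's x; axes as the hub's. Slot 17 mm wide along y, 74 mm deep, no floor the key can reach. Along x it is 11.6 mm, give or take 1.6 mm, from the shaft's upright flat (top end bevelled 4 x 8 mm) to a grey jaw of the hub, which leans 1 in 10 inwards going down to match the key and springs out about 1 mm per 40 N.
- key: Brass tapered gib key, 190 g, upright in a rack hole, held by its head. Origin level with its thin lower end; z up to the head, x from flat side to tapered side. Wedge: z 0 to 76 mm, 14 mm wide (y), flat side at x -6.8 mm, tapered side at x 0.2 mm (thin end) to 7.8 mm, 1 in 10. Head: z 76 to 106 mm, 24 mm wide (y), x -6.8 to 13.2 mm (nose). Grip the head across y; when fitted its x is the hub's x.
- key_tip (a point): Centre of the key's thin lower end (x -3.3 mm, z 0 in the key's frame). The shaft's play is not measured: the key is snug with this point anywhere from 30 to 62 mm below the hub's face (head's underside 46 to 14 mm above the face). Pressed with 24 N it goes some 2 to 6 mm deeper and stays there by friction.
- key_head (a point): On top of the key's head, in line with the middle of the wedge (x = 0, z = 106 mm in the key's frame); the place to press down on.
- key_nose (a point): End of the head's nose, on the tapered side (x = 13.2 mm, z = 91 mm in the key's frame).
- rack: White key rack, fixed: a 70 x 140 mm plate, top 92 mm above the table, with two holes 70 mm apart along its y. Origin: centre of the underside. The brass key hangs in either hole, its x along the rack's x, its head's underside on the plate; the spare hangs in the other.
- spare_key: Spare untapered dark steel key with the same head, in the rack's other hole; leave alone. Frame as the brass key's.
- jar: Amber jar with blue cap, 60 mm across, 90 mm tall, origin at the centre of its underside; leave alone.
- collar: Steel shaft collar lying flat, 60 mm across, 16 mm tall, origin at the centre of its underside; leave alone.
Not all that is in view belongs to the job. Leave any turquoise look-alike of the hub alone.

How it is judged:
By the outcome, as a careful person would: the job done as asked, in the order asked, and still so for the second after the job is handed in, with the robot touching nothing.
It also fails if it takes over 58 s, if anything falls off the work surface, if the arm or the gripper's body presses on something with over 40 N, if the wrist force passes 120 N, or if a joint passes its speed limit or range.

## Working session

There is one attempt and no reset: what is moved stays moved. The work goes in short steps, Python scripts to look and compute and a shell command to move; the robot and the scene stay as the last step left them, time stands still between calls to the robot, and variables do not carry over. Pictures are saved under pics/ and viewed, and the job is handed in when it is done.

```bash
ls; mkdir -p pics
cat > h.py <<'E'
from cell import manip, imaging, order
import numpy as np, cv2
def snap(n,f):
    p=imaging.read_camera(n); cv2.imwrite('pics/'+f+'.png',p['color'][:,:,::-1]); return p
def ray(p,uv):
    T=np.array(p['pose']); d=T[:3,:3]@np.array([(uv[0]-p['cx'])/p['fx'],(uv[1]-p['cy'])/p['fy'],1]); return T[:3,3],d/np.linalg.norm(d)
def atz(p,uv,z):
    o,d=ray(p,uv); return o+d*(z-o[2])/d[2]
def tri(rs):
    A=np.zeros((3,3));b=np.zeros(3)
    for o,d in rs:
        M=np.eye(3)-np.outer(d,d);A+=M;b+=M@o
    x=np.linalg.solve(A,b); return x,[np.linalg.norm((np.eye(3)-np.outer(d,d))@(x-o)) for o,d in rs]
def proj(p,X):
    T=np.array(p['pose']); c=T[:3,:3].T@(np.array(X)-T[:3,3]); return np.array([c[0]/c[2]*p['fx']+p['cx'],c[1]/c[2]*p['fy']+p['cy']])
def pts(p,l):
    return [(round(r['p'],2),np.array(r['point'])*[640,480]) for r in imaging.spot_point(p,l)]
E
python3 - <<'E'
from h import *
np.set_printoptions(precision=4,suppress=True)
print(manip.tcp_to_grasp); s=manip.observe(); print(s)
for n in ['scene','side','wrist']:
    p=snap(n,n+'0'); print(n,np.array(p['pose'])[:3])
    for l in ['hub','keyway','key','key_tip','key_head','key_nose','rack','spare_key','jar','collar']:
        for q in pts(p,l): 
            zz={'hub':0,'keyway':.116,'key_head':.122,'key_nose':.107,'key':.016,'key_tip':.016,'rack':0,'spare_key':.016,'jar':0,'collar':0}[l]
            print(l,q,atz(p,q[1],zz))
E
```

```text
pics
0.0187
{'time': 0.0, 'joint_positions': array([-0.0682,  0.4119, -0.0127,  1.5971,  0.0056,  1.1343, -0.0822]), 'dq': array([ 0.0014,  0.0004, -0.0017,  0.0018, -0.0032, -0.0009, -0.0019]), 'effort': array([ -0.0012, -60.0636,   0.6814, -29.9419,   0.0138,   0.0104,
         0.    ]), 'tcp_pos': array([ 0.6245, -0.    ,  0.2062]), 'ee_rot': array([[ 1.    ,  0.    , -0.0016],
       [ 0.    , -1.    , -0.0001],
       [-0.0016,  0.0001, -1.    ]]), 'wrist_force': array([1.0901, 0.3827, 0.3134]), 'ft_torque': array([0.0451, 0.0325, 0.0024]), 'width': 1.0012498802886431}
scene [[-0.6534  0.4645 -0.5978  1.1323]
 [ 0.7568  0.3821 -0.5303  0.5435]
 [-0.0179 -0.7989 -0.6012  0.7117]]
hub (0.96, array([258.368, 248.304])) [ 0.5613 -0.1878  0.    ]
hub (0.76, array([315.328, 191.616])) [ 0.3078 -0.2493  0.    ]
keyway (0.72, array([241.088, 207.696])) [ 0.5848 -0.1966  0.116 ]
keyway (0.6, array([307.392, 149.52 ])) [ 0.3118 -0.2656  0.116 ]
key (0.59, array([403.392, 324.288])) [0.5585 0.1963 0.016 ]
key_tip (0.66, array([408.128, 323.712])) [0.5519 0.202  0.016 ]
key_head (0.66, arra
[... 1047 characters left out ...]
2062 0.016 ]
key_head (0.77, array([242.112, 287.28 ])) [0.5603 0.203  0.122 ]
key_nose (0.71, array([231.68, 290.4 ])) [0.5813 0.1993 0.107 ]
rack (0.94, array([233.6  , 355.296])) [0.5702 0.2287 0.    ]
spare_key (0.57, array([217.92 , 365.376])) [0.5733 0.2702 0.016 ]
jar (0.62, array([217.472, 259.824])) [0.7272 0.0077 0.    ]
collar (0.91, array([351.808, 291.408])) [0.447  0.0007 0.    ]
wrist [[ 1.      0.0002 -0.0004  0.625 ]
 [ 0.0001 -0.9636 -0.2675  0.0683]
 [-0.0004  0.2675 -0.9636  0.3729]]
hub (0.68, array([273.6  , 366.816])) [ 0.5614 -0.1965  0.    ]
jar (0.72, array([415.296, 190.176])) [0.7188 0.0178 0.    ]
collar (0.56, array([159.424, 211.2  ])) [ 0.4469 -0.0047  0.    ]
```

View pics/scene0.png

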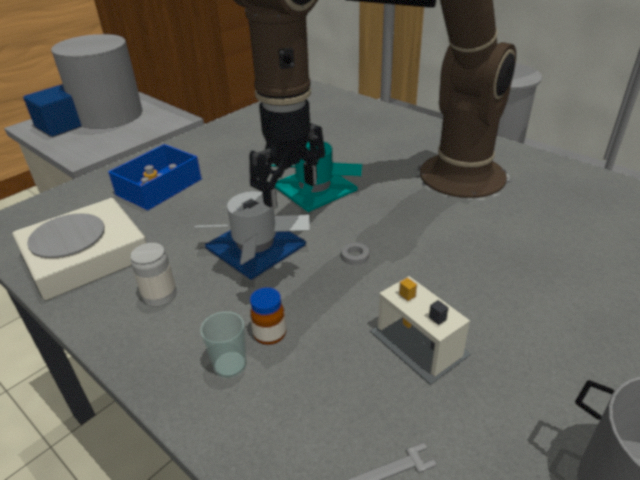

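View pics/side0.png

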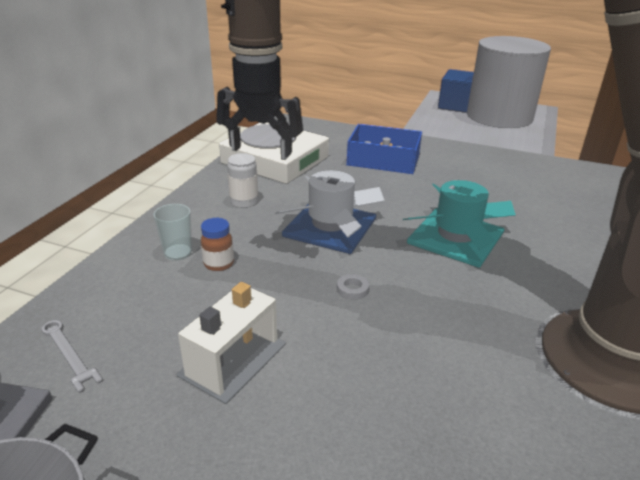

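View pics/wrist0.png

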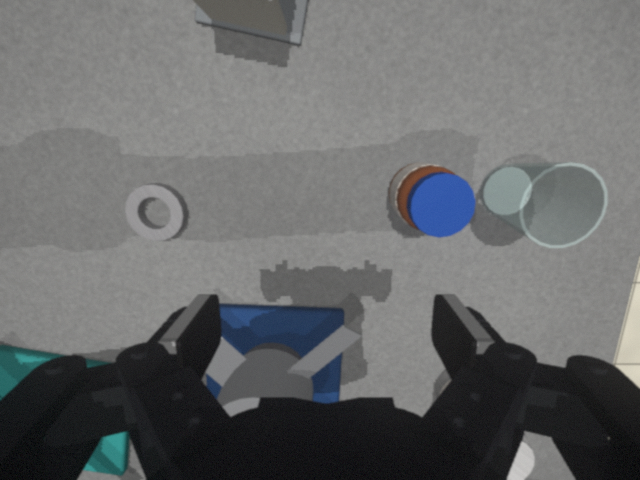

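Run:
```python
import cv2,numpy as np
a=cv2.imread('pics/scene0.png')[180:280,200:310];b=cv2.imread('pics/side0.png')[160:250,275:385]
c=cv2.imread('pics/scene0.png')[265:385,365:475];d=cv2.imread('pics/side0.png')[280:400,170:290]
f=lambda i:cv2.resize(i,(400,300),interpolation=cv2.INTER_CUBIC)
cv2.imwrite('pics/z0.png',np.vstack([np.hstack([f(a),f(b)]),np.hstack([f(c),f(d)])]))
```

```text
(no output)
```

View pics/z0.png

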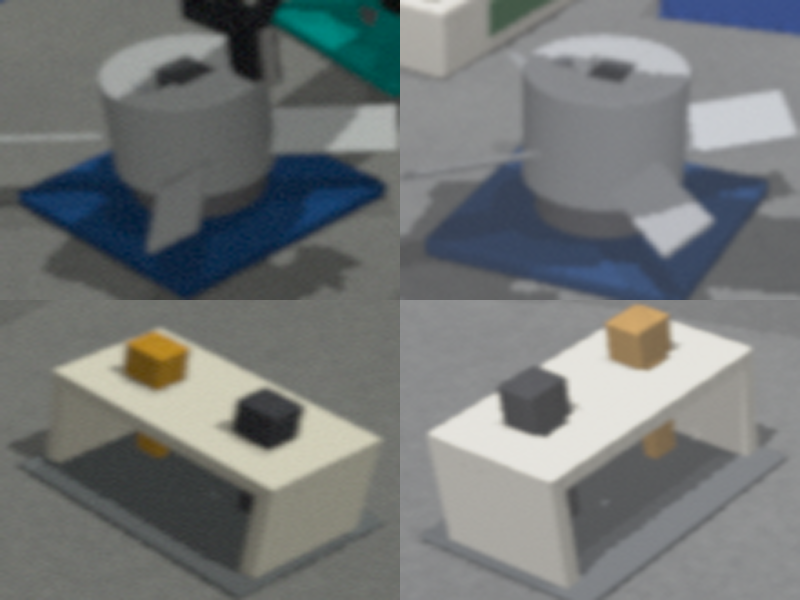

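```bash
python3 -m crank '[[1,[-0.01,-0.05,0.01],[0,0,0]],[1,[-0.02,-0.10,0.02],[0,0,0]],[1,[-0.04,-0.15,0.03],[0,0,0]],[1,[-0.04,-0.19,0.03],[0,0,0]],[1,[-0.04,-0.19,0.03],[0,0,0]]]'
python3 - <<'E'
from h import *
np.set_printoptions(precision=4,suppress=True)
p=snap('wrist','w1')
for l,z in [('hub',0),('keyway',.116)]:
    for q in pts(p,l): print(l,q,atz(p,q[1],z))
q=snap('side','s1')
for l,z in [('hub',0),('keyway',.116)]:
    for r in pts(q,l): print(l,r,atz(q,r[1],z))
c=p['color'][:,:,::-1]
cv2.imwrite('pics/w1z.png',cv2.resize(c[120:360,160:480],(800,600),interpolation=cv2.INTER_CUBIC))
E
```

```text
time: 2.28
tcp_pos: [0.584, -0.1947, 0.2374]
ee_rot: [[1.0, -0.006, 0.0], [-0.006, -1.0, -0.002], [0.0, 0.002, -1.0]]
wrist_force: [1.4, 0.3, -0.2]
width: 1.0
hub (0.95, array([ 89.92 , 254.688])) [ 0.3013 -0.2569  0.    ]
hub (0.56, array([305.408, 199.92 ])) [ 0.5604 -0.1925  0.    ]
keyway (0.91, array([ 25.792, 301.296])) [ 0.318  -0.2622  0.116 ]
keyway (0.63, array([324.224, 225.984])) [ 0.5825 -0.1954  0.116 ]
hub (0.86, array([329.728, 225.984])) [ 0.565  -0.2001  0.    ]
hub (0.75, array([234.88 , 293.184])) [0.6442 0.0882 0.    ]
hub (0.63, array([456.384, 238.608])) [ 0.297  -0.2573  0.    ]
keyway (0.61, array([325.824, 178.08 ])) [ 0.5765 -0.1983  0.116 ]
keyway (0.59, array([455.424, 185.904])) [ 0.319 -0.27   0.116]
```

View pics/w1z.png

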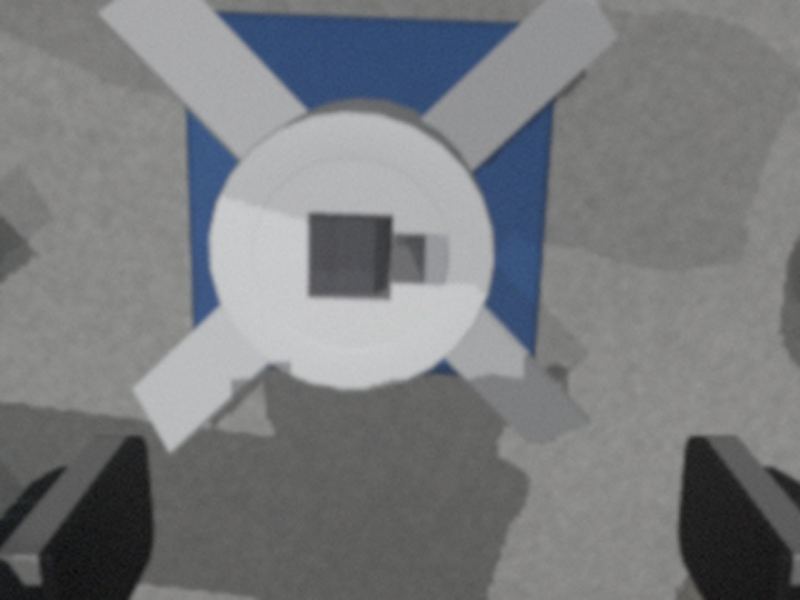

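```bash
cat > hub.py <<'E'
from h import *
def draw(p,img,x,y,yaw,crop,s):
    c,sn=np.cos(yaw),np.sin(yaw)
    def W(a,b,z): return [x+c*a-sn*b,y+sn*a+c*b,z]
    def pl(P,col):
        q=np.array([(proj(p,X)+.5-crop)*s-.5 for X in P]); cv2.polylines(img,[np.round(q*8).astype(np.int32)],False,col,1,cv2.LINE_AA,3)
    t=np.linspace(0,2*np.pi,80); pl([W(.048*np.cos(a),.048*np.sin(a),.116) for a in t],(0,0,255))
    pl([W(a*.013,b*.013,.115) for a,b in [(.7,-1),(-1,-1),(-1,1),(.7,1),(.7,-1)]],(0,255,0))
    pl([W(a,b,.116) for a,b in [(.013,-.0085),(.0246,-.0085),(.0246,.0085),(.013,.0085)]],(255,0,255))
    pl([W(a*.08,b*.08,.015) for a,b in [(1,1),(-1,1),(-1,-1),(1,-1),(1,1)]],(0,255,255))
E
python3 - <<'E'
from hub import *
import pickle
p=imaging.read_camera('wrist'); pickle.dump(p,open('w1.pkl','wb'))
g=cv2.cvtColor(p['color'],cv2.COLOR_RGB2GRAY)
# circle center estimate
o=atz(p,(160+(352+.5)/2.5-.5,120+(250+.5)/2.5-.5),.116);print(o, p['pose'])
x,y=o[:2]
crop=np.array([230,150]);s=6
im=cv2.resize(p['color'][150:250,230:363,::-1],None,fx=s,fy=s,interpolation=cv2.INTER_CUBIC)
cv2.imwrite('pics/a_raw.png',im.copy()); draw(p,im,x,y,-0.03,crop,s); cv2.imwrite('pics/a_ov.png',im)
E
```

```text
[ 0.56415817 -0.18338482  0.116     ] [[ 9.99997276e-01  2.33265756e-03  7.82081468e-05  5.85203946e-01]
 [ 2.26890524e-03 -9.63718110e-01 -2.66912452e-01 -1.20194810e-01]
 [-5.47244741e-04  2.66911902e-01 -9.63720777e-01  4.02862930e-01]
 [ 0.00000000e+00  0.00000000e+00  0.00000000e+00  1.00000000e+00]]
```

View pics/a_ov.png

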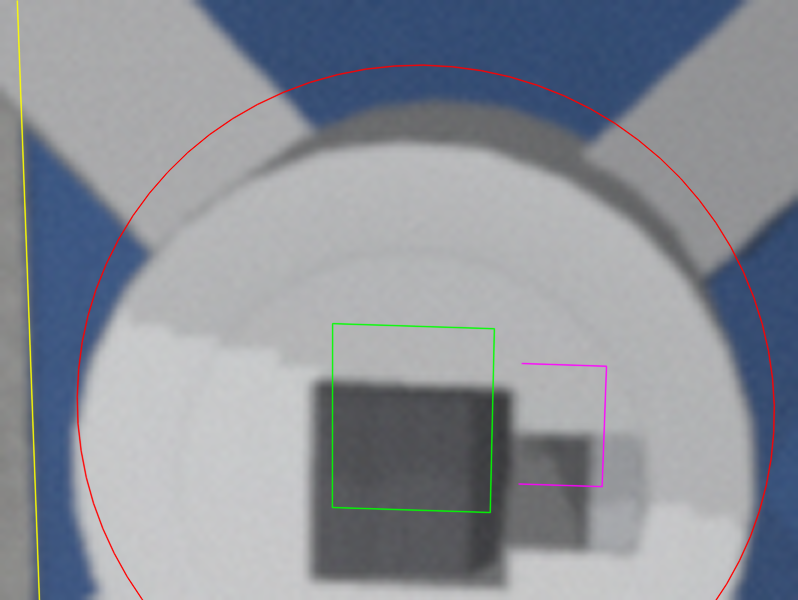

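Run:
```python
from hub import *
import pickle
p=pickle.load(open('w1.pkl','rb'))
x,y=.5621,-.1916
for n,crop,s,sz in [('b1',np.array([200,90]),3.5,(228,170)),('b2',np.array([255,180]),8,(100,75))]:
    im=cv2.resize(p['color'][crop[1]:crop[1]+sz[1],crop[0]:crop[0]+sz[0],::-1],None,fx=s,fy=s,interpolation=cv2.INTER_CUBIC)
    draw(p,im,x,y,-0.02,crop,s); cv2.imwrite(f'pics/{n}.png',im)
```

```text
(no output)
```

View pics/b1.png

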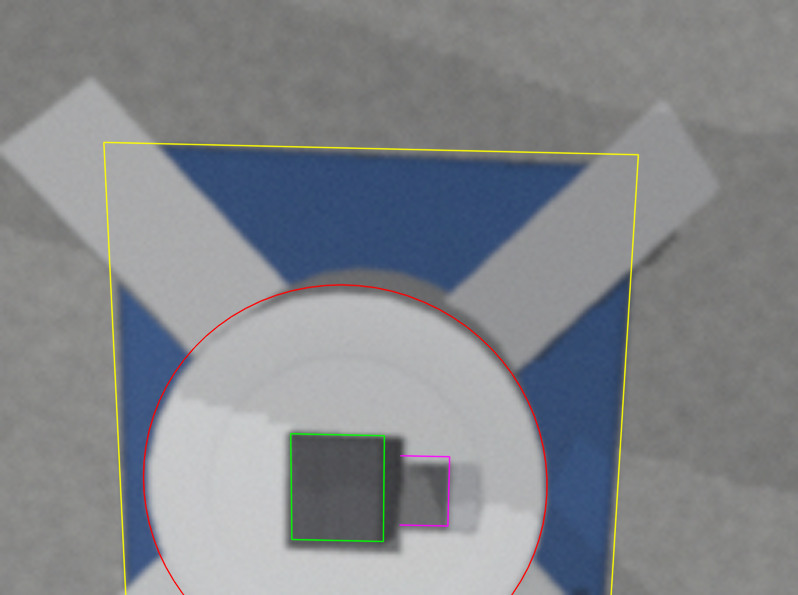

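View pics/b2.png

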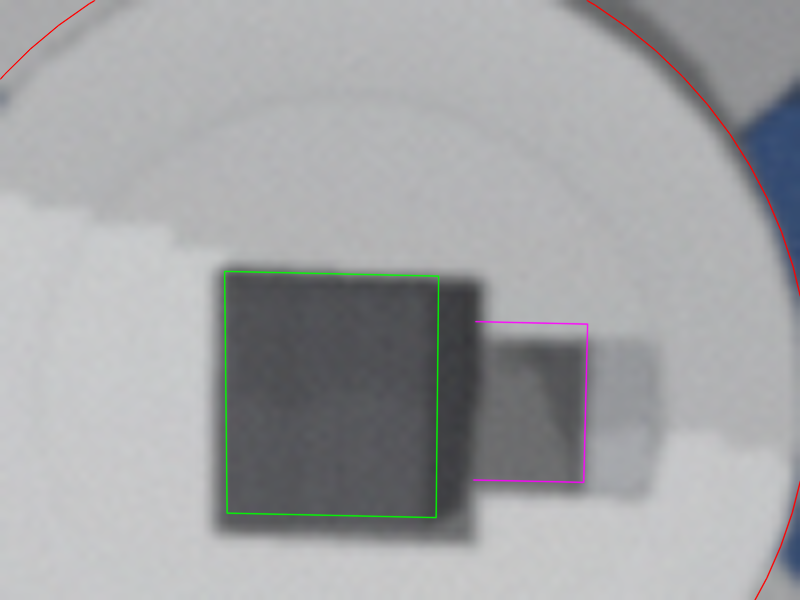

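```bash
python3 -m crank '[[0.6,[-0.003,0.05,0],[0,0,10]],[0.6,[-0.006,0.10,0],[0,0,20]],[0.6,[-0.009,0.15,0],[0,0,30]],[0.6,[-0.012,0.20,0],[0,0,40]],[0.6,[-0.015,0.25,0],[0,0,50]],[0.6,[-0.018,0.30,0],[0,0,60]],[0.6,[-0.021,0.35,0],[0,0,70]],[0.6,[-0.024,0.40,0],[0,0,80]]]'
python3 - <<'E'
from h import *
np.set_printoptions(precision=4,suppress=True)
p=snap('wrist','w2');print(manip.observe()['dq'], p['pose'])
import pickle; pickle.dump(p,open('w2.pkl','wb'))
for l,z in [('key_head',.122),('key_nose',.107),('spare_key',.016),('rack',0),('key',.016)]:
    for q in pts(p,l): print(l,q,atz(p,q[1],z))
E
```

```text
time: 3.62
tcp_pos: [0.5605, 0.2122, 0.2373]
ee_rot: [[0.167, 0.986, 0.0], [0.986, -0.167, 0.0], [0.0, 0.0, -1.0]]
wrist_force: [-0.3, 0.3, 0.3]
width: 0.603
[ 0.015  -0.0256  0.0125  0.0414 -0.0524 -0.0075 -0.1063] [[ 0.1669  0.95    0.264   0.4936]
 [ 0.986  -0.161  -0.0442  0.2241]
 [ 0.0005  0.2677 -0.9635  0.4031]
 [ 0.      0.      0.      1.    ]]
key_head (0.75, array([314.304, 228.288])) [0.5603 0.2033 0.122 ]
key_head (0.15, array([349.376, 202.8  ])) [0.5443 0.2347 0.122 ]
key_nose (0.8, array([317.888, 237.888])) [0.5728 0.2038 0.107 ]
spare_key (0.7, array([380.48 , 207.216])) [0.5741 0.2719 0.016 ]
rack (0.83, array([347.584, 204.72 ])) [0.5682 0.2369 0.    ]
key (0.95, array([317.184, 201.504])) [0.5561 0.2039 0.016 ]
```

View pics/w2.png

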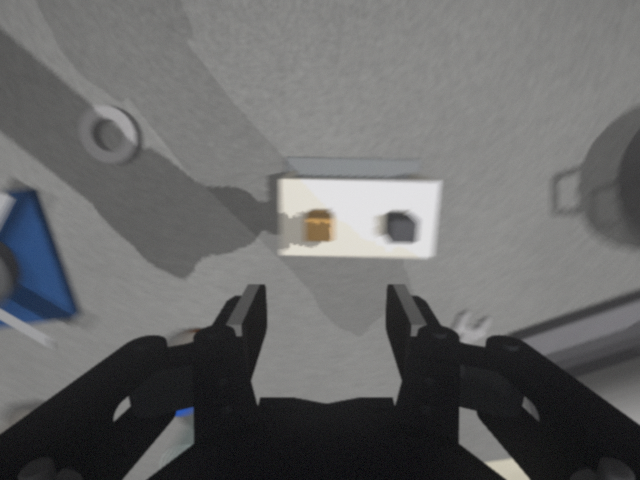

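Run:
```python
from h import *
np.set_printoptions(precision=4,suppress=True)
p=snap('wrist','w3');print(p['pose'],manip.observe()['tcp_pos'],manip.observe()['ee_rot'])
import pickle; pickle.dump(p,open('w3.pkl','wb'))
im=p['color'][160:280,250:460,::-1]
cv2.imwrite('pics/w3z.png',cv2.resize(im,None,fx=3.8,fy=3.8,interpolation=cv2.INTER_CUBIC))
```

```text
[[ 0.1753  0.9487  0.2632  0.4944]
 [ 0.9845 -0.1687 -0.0474  0.2216]
 [-0.0006  0.2674 -0.9636  0.4028]
 [ 0.      0.      0.      1.    ]] [0.5613 0.2087 0.2371] [[ 0.176   0.9844  0.0001]
 [ 0.9844 -0.176  -0.0008]
 [-0.0008  0.0003 -1.    ]]
```

View pics/w3z.png

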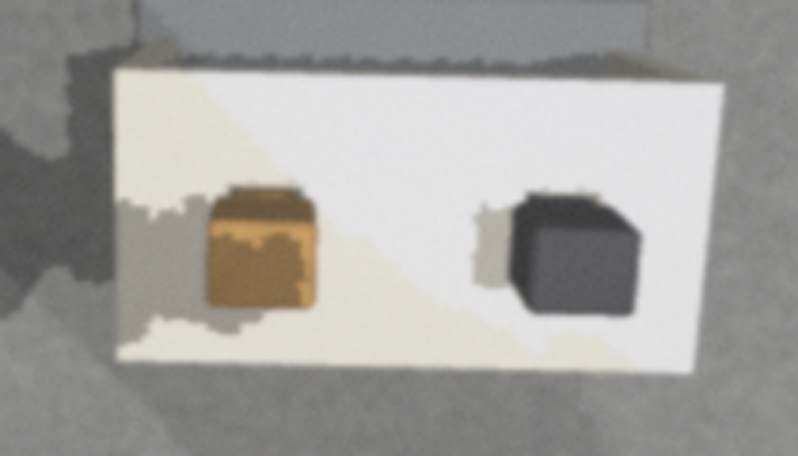

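Run:
```python
from h import *
import pickle
np.set_printoptions(precision=4,suppress=True)
p=pickle.load(open('w3.pkl','rb'))
f=lambda l,z:np.array([atz(p,((u+.5)/3.8-.5+250,(v+.5)/3.8-.5+160),z)[:2] for u,v in l])
a=f([(113,69),(723,84),(694,373),(116,361)],.092);print(a,a.mean(0))
for i in range(4):
    d=a[(i+1)%4]-a[i]; print(np.linalg.norm(d),np.degrees(np.arctan2(d[1],d[0])))
b=f([(209,220),(314,220),(314,308),(208,306)],.122);print(b,b.mean(0),np.diff(b,axis=0))
c=f([(530,228),(638,234),(632,314),(533,312)],.122);print(c.mean(0)); d=c.mean(0)-b.mean(0);print(d,np.linalg.norm(d),np.degrees(np.arctan2(d[1],d[0])))
```

```text
[[0.5182 0.1761]
 [0.546  0.313 ]
 [0.6145 0.2998]
 [0.5869 0.1621]] [0.5664 0.2378]
0.1396925089276719 78.5127630048213
0.06976746204860274 -10.95601567770509
0.14036957652740797 -101.33408080475657
0.07013968832935902 168.4884835942123
[[0.5506 0.194 ]
 [0.5545 0.216 ]
 [0.5737 0.2126]
 [0.5692 0.1901]] [0.562  0.2032] [[ 0.0039  0.022 ]
 [ 0.0192 -0.0033]
 [-0.0045 -0.0225]]
[0.576 0.271]
[0.014  0.0678] 0.0692463919358212 78.36404392074785
```

```bash
python3 -m crank '[[0.6,[0.001,-0.0055,-0.03],[0,0,-1.2]],[0.6,[0.001,-0.0055,-0.06],[0,0,-1.2]],[0.6,[0.001,-0.0055,-0.09],[0,0,-1.2]],[0.6,[0.001,-0.0055,-0.09],[0,0,-1.2]],[0.6,[0.001,-0.0055,-0.09],[0,0,-1.2]]]'
python3 - <<'E'
from h import *
p=snap('wrist','w4')
p=snap('side','s4')
E
```

```text
time: 4.6
tcp_pos: [0.5628, 0.2041, 0.1483]
ee_rot: [[0.195, 0.981, 0.001], [0.981, -0.195, 0.0], [0.001, 0.001, -1.0]]
wrist_force: [0.7, -0.3, 0.7]
width: 0.6
```

View pics/w4.png

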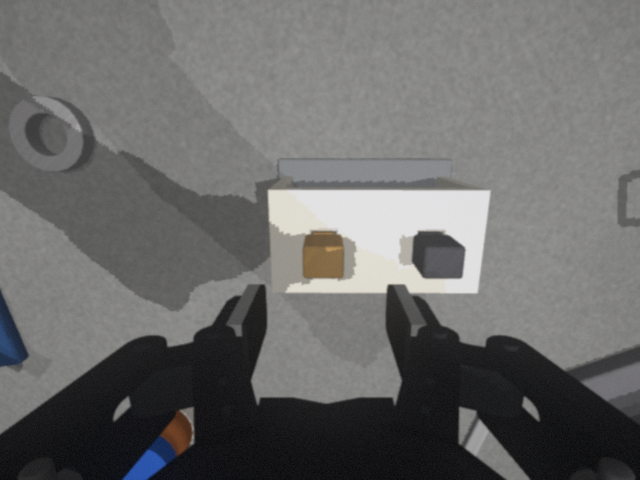

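View pics/s4.png

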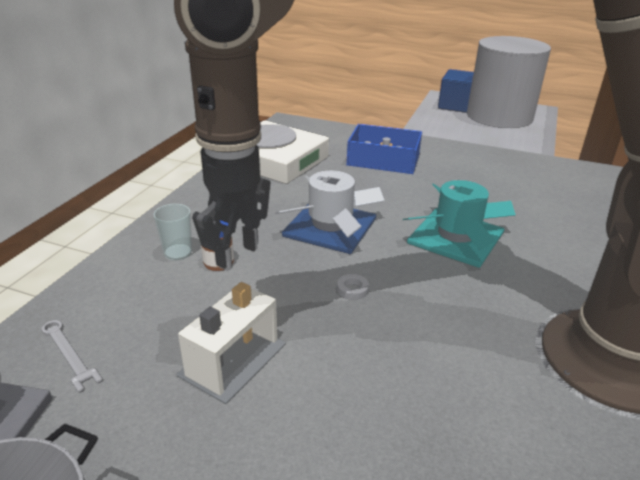

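```bash
python3 -m crank '[[0.6,[-0.0005,-0.0008,-0.02],[0,0,0]],[0.6,[-0.0005,-0.0008,-0.04],[0,0,0]],[0.6,[-0.0005,-0.0008,-0.052],[0,0,0]],[0.6,[-0.0005,-0.0008,-0.052],[0,0,0]],[0.25,[-0.0005,-0.0008,-0.052],[0,0,0]],[0.1,[-0.0005,-0.0008,-0.052],[0,0,0]],[0.1,[-0.0005,-0.0008,-0.052],[0,0,0]]]' 50
python3 - <<'E'
from h import *
p=snap('wrist','w5')
p=snap('side','s5')
E
```

```text
time: 5.58
tcp_pos: [0.5622, 0.2038, 0.0962]
ee_rot: [[0.194, 0.981, 0.002], [0.981, -0.194, 0.0], [0.001, 0.002, -1.0]]
wrist_force: [-1.9, -1.4, 6.6]
width: 0.244
```

View pics/w5.png

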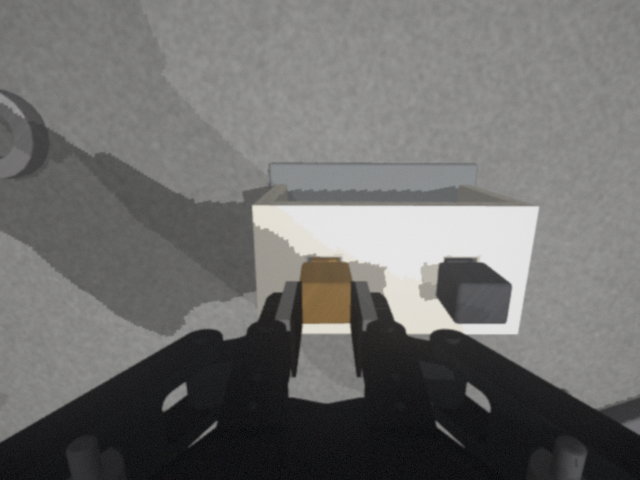

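View pics/s5.png

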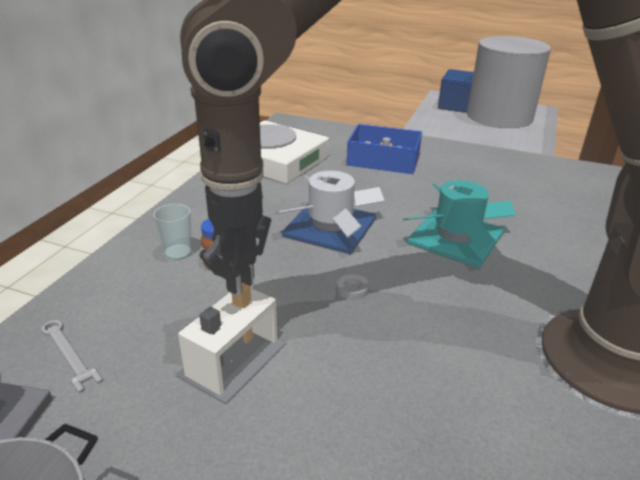

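```bash
python3 -m crank '[[0.1,[0,0,0.0],[0,0,0]],[0.1,[0,0,0.01],[0,0,0]],[0.1,[0,0,0.03],[0,0,0]],[0.1,[0,0,0.06],[0,0,0]],[0.1,[0,0,0.09],[0,0,0]],[0.1,[0,0,0.12],[0,0,0]],[0.1,[0,0,0.15],[0,0,0]],[0.1,[0,0,0.15],[0,0,0]]]' 100
python3 - <<'E'
from h import *
p=snap('wrist','w6')
p=snap('side','s6')
E
```

```text
time: 6.68
tcp_pos: [0.5626, 0.2045, 0.2478]
ee_rot: [[0.194, 0.981, 0.004], [0.981, -0.194, 0.002], [0.003, 0.004, -1.0]]
wrist_force: [0.5, 0.3, -1.8]
width: 0.203
```

View pics/w6.png

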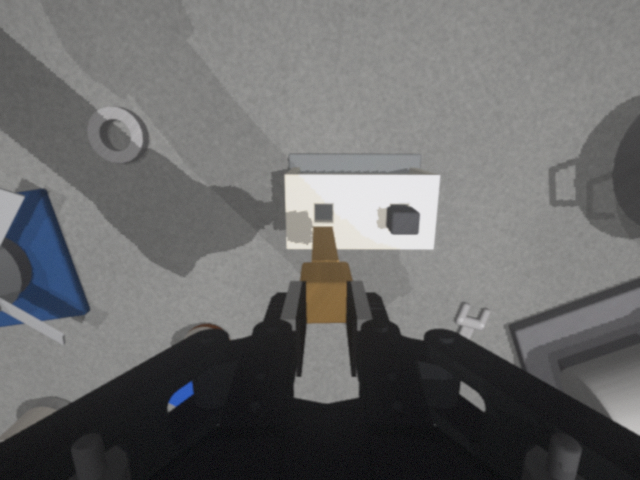

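View pics/s6.png

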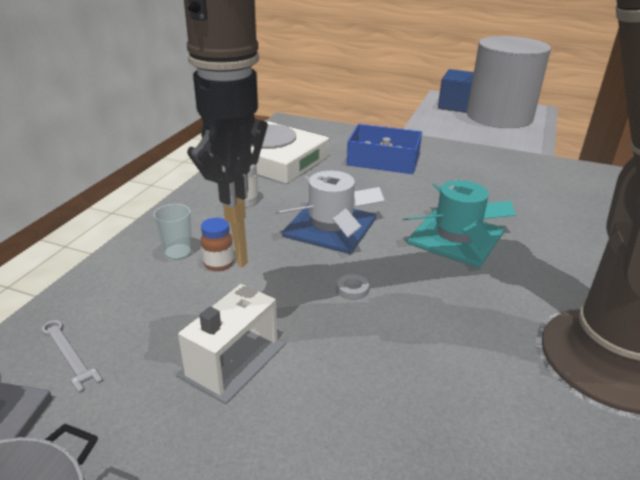

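```bash
python3 -m crank '[[0.1,[0.003,-0.04,0],[0,0,1.1]],[0.1,[0.006,-0.09,0],[0,0,2.2]],[0.1,[0.009,-0.15,0],[0,0,3.3]],[0.1,[0.012,-0.21,0],[0,0,4.5]],[0.1,[0.015,-0.27,0],[0,0,5.7]],[0.1,[0.018,-0.33,0],[0,0,7]],[0.1,[0.021,-0.38,0],[0,0,8]],[0.1,[0.0236,-0.398,0],[0,0,8.9]]]' ;python3 -m crank '[[0.1,[0,0,-0.01],[0,0,0]],[0.1,[0,0,-0.02],[0,0,0]],[0.1,[0,0,-0.02],[0,0,0]]]'
python3 - <<'E'
from h import *
import pickle
p=snap('wrist','w7'); s=snap('side','s7'); c=snap('scene','c7'); o=manip.observe()
pickle.dump((p,s,c,o),open('o7.pkl','wb')); print(o['tcp_pos'],o['ee_rot'])
cv2.imwrite('pics/w7z.png',cv2.resize(p['color'][150:330,220:460,::-1],None,fx=3.3,fy=3.3,interpolation=cv2.INTER_CUBIC))
E
```

```text
time: 7.78
tcp_pos: [0.5834, -0.1989, 0.243]
ee_rot: [[0.045, 0.999, -0.003], [0.999, -0.045, -0.001], [-0.001, -0.003, -1.0]]
wrist_force: [-0.4, 0.9, -1.4]
width: 0.199
time: 8.15
tcp_pos: [0.5844, -0.1922, 0.2234]
ee_rot: [[0.038, 0.999, -0.003], [0.999, -0.038, 0.001], [0.001, -0.003, -1.0]]
wrist_force: [-1.1, 0.2, -2.2]
width: 0.201
[ 0.58537035 -0.19330257  0.22530371] [[ 3.87326283e-02  9.99249557e-01  3.27313041e-04]
 [ 9.99249601e-01 -3.87326703e-02  1.22922421e-04]
 [ 1.35507882e-04  3.22306317e-04 -9.99999939e-01]]
```

View pics/w7z.png

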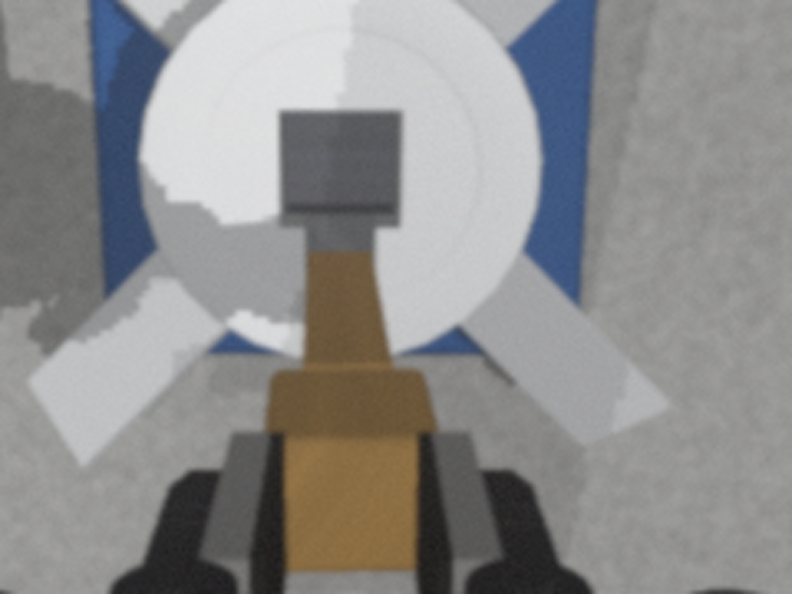

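View pics/s7.png

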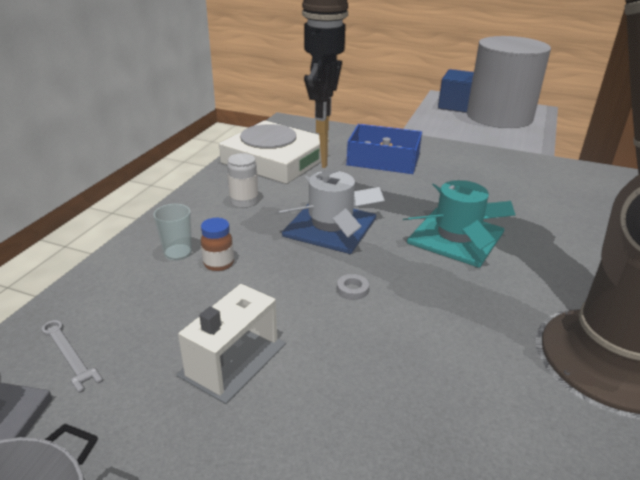

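View pics/c7.png

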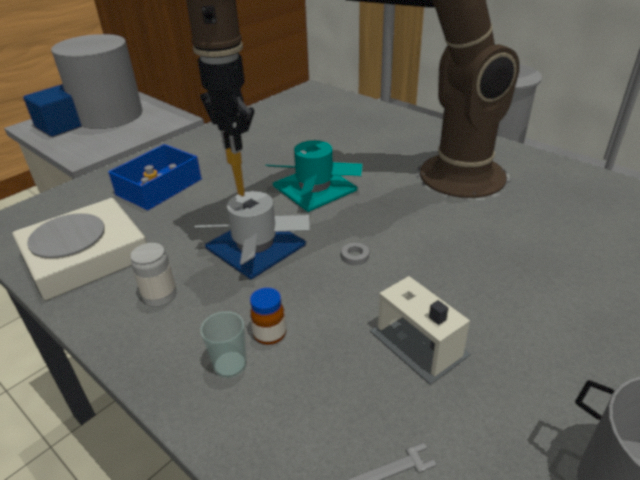

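Run:
```python
from hub import *
import pickle
np.set_printoptions(precision=4,suppress=True)
p,s,c,o=pickle.load(open('o7.pkl','rb'))
f=lambda u,v,z:atz(p,((u+.5)/3.3-.5+220,(v+.5)/3.3-.5+150),z)[:2]
print('bore back',f(340,111,.116),'bevel top',f(340,205,.115),'bore front',f(340,227,.116),'circle',f(139,162,.116),f(542,160,.116))
print('tip',f(309,250,.145),f(374,250,.145),'head bot',f(272,374,.221),f(422,372,.221),'headtop',f(285,570,.251),f(418,568,.251))
crop=np.array([220,150]);im=cv2.resize(p['color'][150:330,220:460,::-1],None,fx=3.3,fy=3.3,interpolation=cv2.INTER_CUBIC)
draw(p,im,.562,-.1927,-.04,crop,3.3)
cv2.imwrite('pics/d7.png',im)
for n,q,cr in [('s',s,(270,90)),('c',c,(190,120))]:
    cv2.imwrite(f'pics/{n}7z.png',cv2.resize(q['color'][cr[1]:cr[1]+150,cr[0]:cr[0]+130,::-1],None,fx=4,fy=4,interpolation=cv2.INTER_CUBIC))
```

```text
bore back [ 0.548  -0.1925] bevel top [ 0.5703 -0.1935] bore front [ 0.5755 -0.1937] circle [ 0.5581 -0.2402] [ 0.5612 -0.1456]
tip [ 0.574 -0.2  ] [ 0.5746 -0.1861] head bot [ 0.5754 -0.2033] [ 0.576  -0.1804] headtop [ 0.5922 -0.2006] [ 0.5926 -0.1831]
```

View pics/d7.png

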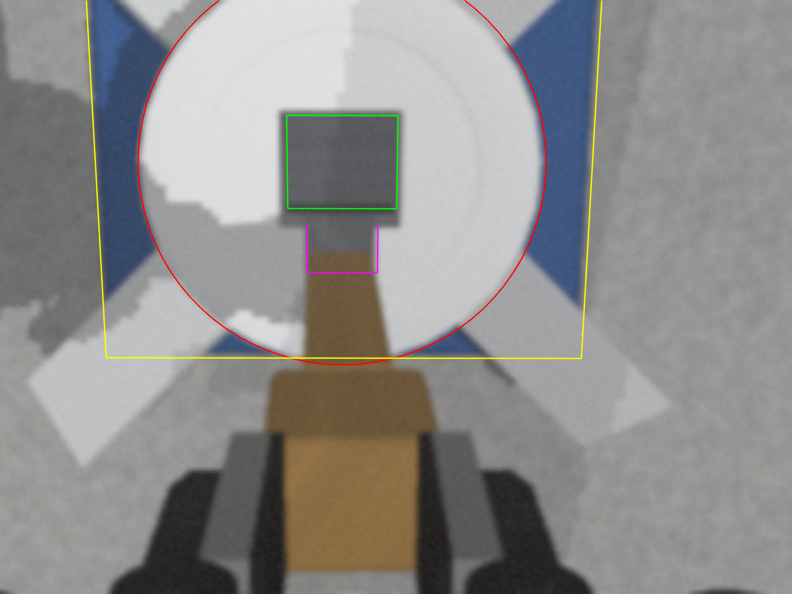

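View pics/s7z.png

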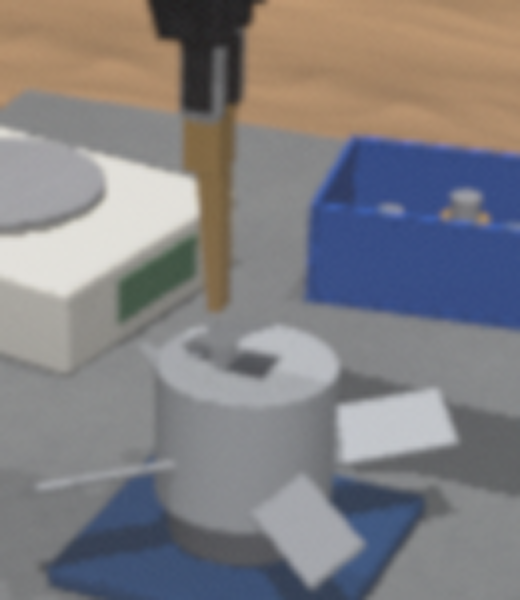

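View pics/c7z.png

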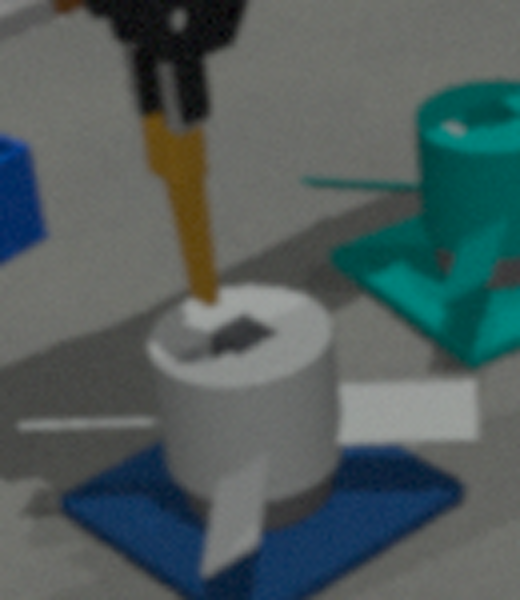

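```bash
python3 -m crank '[[0.1,[0.0008,-0.0003,-0.006],[0,0,0]],[0.1,[0.0008,-0.0003,-0.012],[0,0,0]],[0.1,[0.0008,-0.0003,-0.018],[0,0,0]],[0.1,[0.0008,-0.0003,-0.022],[0,0,0]],[0.1,[0.0008,-0.0003,-0.022],[0,0,0]]]'
python3 - <<'E'
from h import *
import pickle
p=snap('wrist','w8');  o=manip.observe()
s=snap('side','s8')
pickle.dump((p,s,o),open('o8.pkl','wb')); print(o['tcp_pos'],o['wrist_force'])
a=cv2.resize(p['color'][150:330,240:420,::-1],None,fx=2.2,fy=2.2,interpolation=cv2.INTER_CUBIC)
b=cv2.resize(s['color'][110:200,280:370,::-1],(396,396),interpolation=cv2.INTER_CUBIC)
cv2.imwrite('pics/z8.png',np.hstack([a,b]))
E
```

```text
time: 8.93
tcp_pos: [0.5857, -0.1946, 0.2027]
ee_rot: [[0.04, 0.999, -0.001], [0.999, -0.04, 0.0], [0.0, -0.001, -1.0]]
wrist_force: [-0.5, 0.5, -2.3]
width: 0.2
[ 0.58586645 -0.19465603  0.20297812] [-0.18686316 -0.14742775 -1.75439606]
```

View pics/z8.png

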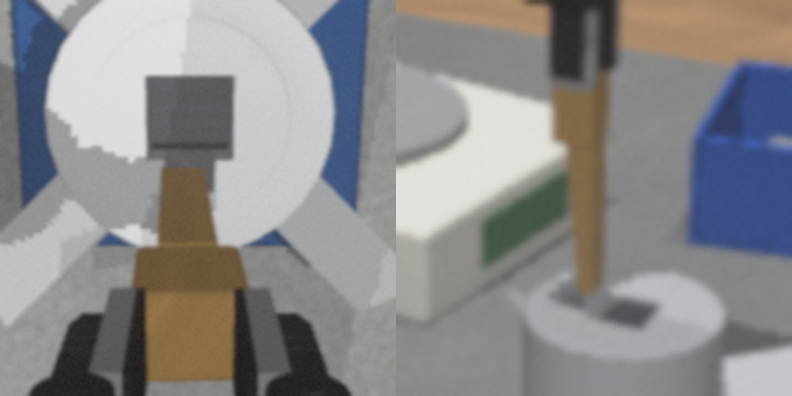

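```bash
python3 -m crank '[[0.1,[0.0,0.0018,0],[0,0,0]],[0.1,[0.0,0.0018,0],[0,0,0]],[0.1,[0.0,0.0018,0],[0,0,0]]]'
python3 - <<'E'
from h import *
import pickle
p=snap('wrist','w9');  o=manip.observe()
print(o['tcp_pos'],o['wrist_force'])
cv2.imwrite('pics/z9.png',cv2.resize(p['color'][170:270,280:380,::-1],(600,600),interpolation=cv2.INTER_CUBIC))
E
```

```text
time: 9.4
tcp_pos: [0.586, -0.1928, 0.2032]
ee_rot: [[0.04, 0.999, 0.0], [0.999, -0.04, -0.0], [-0.0, 0.0, -1.0]]
wrist_force: [0.1, -0.2, -1.3]
width: 0.202
[ 0.58592749 -0.19281899  0.20320765] [-0.02595461 -0.44894908 -1.28343713]
```

View pics/z9.png

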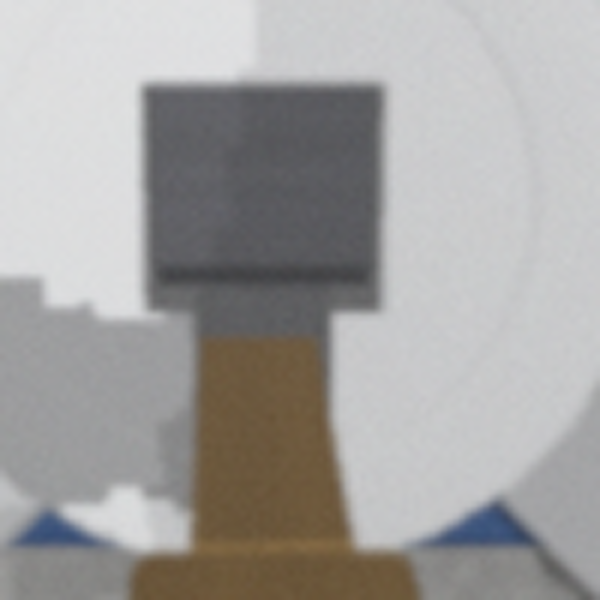

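```bash
python3 -m crank '[[0.1,[0.0,0,-0.004],[0,0,0]],[0.1,[0.0,0,-0.008],[0,0,0]],[0.1,[0.0,0,-0.012],[0,0,0]],[0.1,[0.0,0,-0.012],[0,0,0]]]'
python3 - <<'E'
from h import *
import pickle
p=snap('wrist','w10');  o=manip.observe()
print(o['tcp_pos'],o['wrist_force'])
s=snap('side','s10')
a=cv2.resize(p['color'][170:270,280:380,::-1],(400,400),interpolation=cv2.INTER_CUBIC)
b=cv2.resize(s['color'][110:200,280:370,::-1],(400,400),interpolation=cv2.INTER_CUBIC)
cv2.imwrite('pics/z10.png',np.hstack([a,b]))
E
```

```text
time: 9.95
tcp_pos: [0.5856, -0.1927, 0.1905]
ee_rot: [[0.04, 0.999, -0.001], [0.999, -0.04, 0.0], [0.0, -0.001, -1.0]]
wrist_force: [-0.5, 0.3, -2.0]
width: 0.208
[ 0.58578019 -0.19278576  0.19081804] [ 0.14729075  0.36986557 -2.66545828]
```

View pics/z10.png

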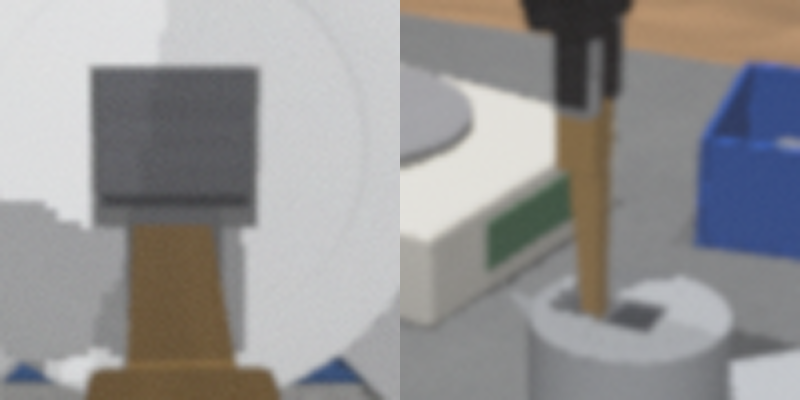

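```bash
python3 -m crank '[[0.1,[0.0,0.0002,-0.004],[0,0,0]],[0.1,[0.0,0.0002,-0.008],[0,0,0]],[0.1,[0.0,0.0002,-0.012],[0,0,0]],[0.1,[0.0,0.0002,-0.012],[0,0,0]]]'; python3 -c "
from h import *
o=manip.observe();print(o['tcp_pos'],o['wrist_force'],o['ft_torque'])"
```

```text
time: 10.55
tcp_pos: [0.5856, -0.1926, 0.1786]
ee_rot: [[0.04, 0.999, -0.001], [0.999, -0.04, 0.0], [0.0, -0.001, -1.0]]
wrist_force: [0.5, -0.1, -2.0]
width: 0.2
[ 0.58564665 -0.19256182  0.17859577] [ 0.50085694 -0.14311303 -1.97459636] [-0.01161281 -0.01219909 -0.00092459]
```

```bash
python3 -m crank '[[0.1,[0.0,0,-0.003],[0,0,0]],[0.1,[0.0,0,-0.006],[0,0,0]],[0.1,[0.0,0,-0.006],[0,0,0]]]'; python3 -c "
from h import *
o=manip.observe();print(o['tcp_pos'],o['wrist_force'],o['ft_torque'])"
python3 -m crank '[[0.1,[0.0,0,-0.002],[0,0,0]],[0.1,[0.0,0,-0.004],[0,0,0]],[0.1,[0.0,0,-0.004],[0,0,0]]]'
```

```text
time: 10.92
tcp_pos: [0.5857, -0.1926, 0.1728]
ee_rot: [[0.04, 0.999, -0.001], [0.999, -0.04, 0.0], [0.0, -0.001, -1.0]]
wrist_force: [-0.3, -0.8, -2.1]
width: 0.206
[ 0.58571657 -0.19256741  0.17278573] [-0.26453083 -0.82084341 -2.098402  ] [ 0.04056842  0.00371926 -0.0043092 ]
time: 11.3
tcp_pos: [0.5858, -0.1926, 0.1689]
ee_rot: [[0.04, 0.999, -0.0], [0.999, -0.04, 0.0], [0.0, -0.0, -1.0]]
wrist_force: [0.3, -0.0, -1.8]
width: 0.203
```

Run:
```python
from h import *
p=snap('wrist','w11');  o=manip.observe()
print(o['tcp_pos'],o['wrist_force'])
s=snap('side','s11')
a=cv2.resize(p['color'][170:270,280:380,::-1],(400,400),interpolation=cv2.INTER_CUBIC)
b=cv2.resize(s['color'][110:200,280:370,::-1],(400,400),interpolation=cv2.INTER_CUBIC)
cv2.imwrite('pics/z11.png',np.hstack([a,b]))
```

```text
[ 0.58584422 -0.19259317  0.16899701] [-0.52163418 -0.63880447 -2.11502147]
```

View pics/z11.png

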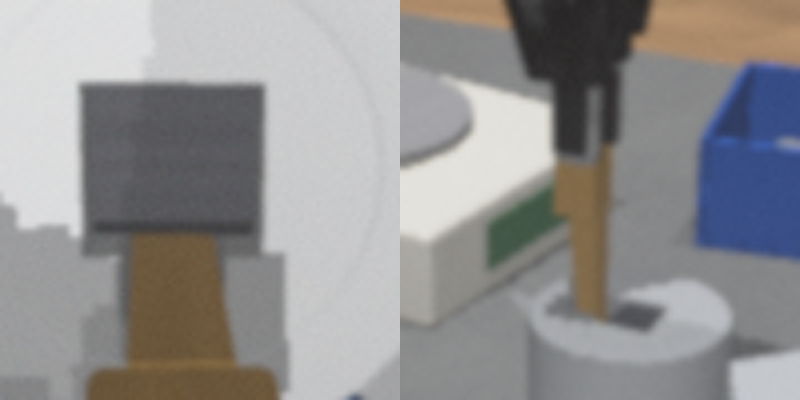

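```bash
for i in 1; do python3 -m crank '[[0.1,[0.0,0,-0.0015],[0,0,0]],[0.1,[0.0,0,-0.003],[0,0,0]],[0.1,[0.0,0,-0.003],[0,0,0]]]'; done; python3 -m crank '[[0.1,[0.0,0,-0.0015],[0,0,0]],[0.1,[0.0,0,-0.003],[0,0,0]],[0.1,[0.0,0,-0.003],[0,0,0]]]'
```

```text
time: 11.78
tcp_pos: [0.5858, -0.1925, 0.1659]
ee_rot: [[0.04, 0.999, -0.0], [0.999, -0.04, 0.0], [0.0, -0.0, -1.0]]
wrist_force: [-0.1, -0.4, -2.1]
width: 0.203
time: 12.15
tcp_pos: [0.5858, -0.1926, 0.1629]
ee_rot: [[0.04, 0.999, -0.0], [0.999, -0.04, 0.0], [0.0, -0.0, -1.0]]
wrist_force: [0.3, 0.5, -1.7]
width: 0.206
```

```bash
python3 -m crank '[[0.1,[0.0,0,-0.0015],[0,0,0]],[0.1,[0.0,0,-0.003],[0,0,0]],[0.1,[0.0,0,-0.003],[0,0,0]]]'; python3 -m crank '[[0.1,[0.0,0,-0.0015],[0,0,0]],[0.1,[0.0,0,-0.0025],[0,0,0]],[0.1,[0.0,0,-0.0025],[0,0,0]]]'
```

```text
time: 12.52
tcp_pos: [0.5858, -0.1926, 0.1599]
ee_rot: [[0.04, 0.999, -0.0], [0.999, -0.04, 0.0], [0.0, -0.0, -1.0]]
wrist_force: [0.2, 0.3, -1.9]
width: 0.198
time: 12.9
tcp_pos: [0.5858, -0.1926, 0.1575]
ee_rot: [[0.04, 0.999, -0.0], [0.999, -0.04, 0.0], [0.0, -0.0, -1.0]]
wrist_force: [-0.0, 0.7, -3.0]
width: 0.201
```

```bash
python3 -m crank '[[0.1,[0.0,0,-0.0012],[0,0,0]],[0.1,[0.0,0,-0.0025],[0,0,0]],[0.1,[0.0,0,-0.0025],[0,0,0]]]'; python3 -m crank '[[0.1,[0.0,0,-0.0012],[0,0,0]],[0.1,[0.0,0,-0.0025],[0,0,0]],[0.1,[0.0,0,-0.0025],[0,0,0]]]'
```

```text
time: 13.28
tcp_pos: [0.5858, -0.1926, 0.1549]
ee_rot: [[0.04, 0.999, -0.0], [0.999, -0.04, 0.0], [0.0, -0.0, -1.0]]
wrist_force: [-0.5, 0.1, -1.8]
width: 0.206
time: 13.65
tcp_pos: [0.5857, -0.1926, 0.1524]
ee_rot: [[0.04, 0.999, -0.0], [0.999, -0.04, 0.0], [0.0, -0.0, -1.0]]
wrist_force: [-0.9, -0.5, -1.7]
width: 0.2
```

```bash
python3 -m crank '[[0.1,[0.0,0,-0.001],[0,0,0]],[0.1,[0.0,0,-0.002],[0,0,0]],[0.1,[0.0,0,-0.002],[0,0,0]]]'; python3 -m crank '[[0.1,[0.0,0,-0.001],[0,0,0]],[0.1,[0.0,0,-0.002],[0,0,0]],[0.1,[0.0,0,-0.002],[0,0,0]]]';python3 - <<'E'
from h import *
p=snap('wrist','w12')
s=snap('side','s12');o=manip.observe()
print(o['tcp_pos'],o['wrist_force'])
a=cv2.resize(p['color'][170:330,260:420,::-1],(400,400),interpolation=cv2.INTER_CUBIC)
b=cv2.resize(s['color'][110:200,280:370,::-1],(400,400),interpolation=cv2.INTER_CUBIC)
cv2.imwrite('pics/z12.png',np.hstack([a,b]))
E
```

```text
time: 14.02
tcp_pos: [0.5858, -0.1927, 0.1505]
ee_rot: [[0.04, 0.999, -0.0], [0.999, -0.04, 0.0], [-0.0, -0.0, -1.0]]
wrist_force: [-1.9, -0.8, -1.8]
width: 0.199
time: 14.4
tcp_pos: [0.5858, -0.1926, 0.1485]
ee_rot: [[0.04, 0.999, -0.0], [0.999, -0.04, 0.0], [0.0, -0.0, -1.0]]
wrist_force: [-2.0, 0.1, -2.4]
width: 0.204
[ 0.58579    -0.1926326   0.14851018] [-1.54040133 -0.60955418 -1.83381664]
```

View pics/z12.png

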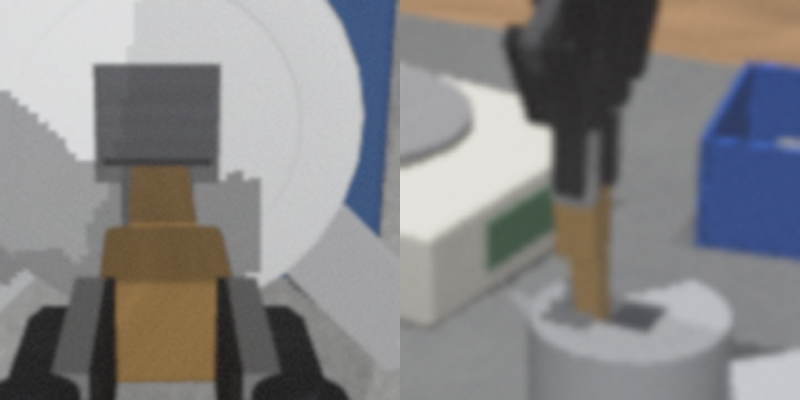

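```bash
python3 -m crank '[[0.1,[-0.0004,0,0],[0,0,0]],[0.1,[-0.0004,0,-0.001],[0,0,0]],[0.1,[-0.0004,0,-0.001],[0,0,0]]]'; python3 -m crank '[[0.1,[0.0,0,-0.001],[0,0,0]],[0.1,[0.0,0,-0.001],[0,0,0]]]'
```

```text
time: 14.88
tcp_pos: [0.5855, -0.1926, 0.1476]
ee_rot: [[0.04, 0.999, -0.0], [0.999, -0.04, -0.0], [-0.0, -0.0, -1.0]]
wrist_force: [-0.5, -0.5, -1.1]
width: 0.202
time: 15.12
tcp_pos: [0.5855, -0.1927, 0.1467]
ee_rot: [[0.04, 0.999, 0.0], [0.999, -0.04, -0.0], [-0.0, 0.0, -1.0]]
wrist_force: [-1.5, 0.8, -0.2]
width: 0.201
```

```bash
python3 -m crank '[[0.1,[-0.0005,0,0],[0,0,0]],[0.1,[-0.0005,0,-0.001],[0,0,0]],[0.1,[-0.0005,0,-0.001],[0,0,0]]]'; python3 -m crank '[[0.1,[-0.0003,0,-0.001],[0,0,0]],[0.1,[-0.0003,0,-0.002],[0,0,0]],[0.1,[-0.0003,0,-0.002],[0,0,0]]]'
```

```text
time: 15.5
tcp_pos: [0.5849, -0.1926, 0.1454]
ee_rot: [[0.04, 0.999, -0.0], [0.999, -0.04, 0.0], [0.0, -0.0, -1.0]]
wrist_force: [-1.5, 0.6, -1.6]
width: 0.204
time: 15.88
tcp_pos: [0.5846, -0.1927, 0.1435]
ee_rot: [[0.04, 0.999, -0.0], [0.999, -0.04, 0.0], [0.0, -0.0, -1.0]]
wrist_force: [-1.3, -0.5, -1.5]
width: 0.202
```

```bash
python3 -m crank '[[0.1,[-0.0003,0,-0.001],[0,0,0]],[0.1,[-0.0005,0,-0.002],[0,0,0]],[0.1,[-0.0005,0,-0.002],[0,0,0]]]'; python3 -m crank '[[0.1,[-0.0002,0,-0.001],[0,0,0]],[0.1,[-0.0004,0,-0.002],[0,0,0]],[0.1,[-0.0004,0,-0.002],[0,0,0]]]'
```

```text
time: 16.25
tcp_pos: [0.5841, -0.1926, 0.1415]
ee_rot: [[0.04, 0.999, -0.0], [0.999, -0.04, 0.0], [0.0, -0.0, -1.0]]
wrist_force: [-1.0, -0.7, 0.5]
width: 0.203
time: 16.62
tcp_pos: [0.5837, -0.1926, 0.1395]
ee_rot: [[0.04, 0.999, -0.0], [0.999, -0.04, 0.0], [0.0, -0.0, -1.0]]
wrist_force: [-0.5, 0.2, -0.0]
width: 0.201
```

```bash
python3 -m crank '[[0.1,[-0.0001,0,-0.0005],[0,0,0]],[0.1,[-0.0002,0,-0.001],[0,0,0]],[0.1,[-0.0002,0,-0.001],[0,0,0]]]'; python3 -c "
from h import *
o=manip.observe();print(o['tcp_pos'],o['wrist_force'],o['ft_torque'])"; python3 -m crank '[[0.1,[0,0,-0.0005],[0,0,0]],[0.1,[0,0,-0.001],[0,0,0]],[0.1,[0,0,-0.001],[0,0,0]]]';python3 - <<'E'
from h import *
p=snap('wrist','w13')
s=snap('side','s13');o=manip.observe()
print(o['tcp_pos'],o['wrist_force'])
a=cv2.resize(p['color'][170:330,260:420,::-1],(400,400),interpolation=cv2.INTER_CUBIC)
b=cv2.resize(s['color'][110:200,280:370,::-1],(400,400),interpolation=cv2.INTER_CUBIC)
cv2.imwrite('pics/z13.png',np.hstack([a,b]))
E
```

```text
time: 17.0
tcp_pos: [0.5836, -0.1926, 0.1386]
ee_rot: [[0.04, 0.999, -0.0], [0.999, -0.04, 0.0], [0.0, -0.0, -1.0]]
wrist_force: [-1.9, 0.1, 1.3]
width: 0.204
[ 0.58358388 -0.19261915  0.13856523] [-1.91928485  0.06207439  1.2905876 ] [ 0.04898063  0.32625483 -0.04954421]
time: 17.38
tcp_pos: [0.5836, -0.1926, 0.1377]
ee_rot: [[0.04, 0.999, -0.0], [0.999, -0.04, -0.0], [-0.0, -0.0, -1.0]]
wrist_force: [-2.6, -0.3, 3.1]
width: 0.203
[ 0.58359016 -0.19264462  0.13767282] [-3.11135071  0.62929416  2.43483156]
```

View pics/z13.png

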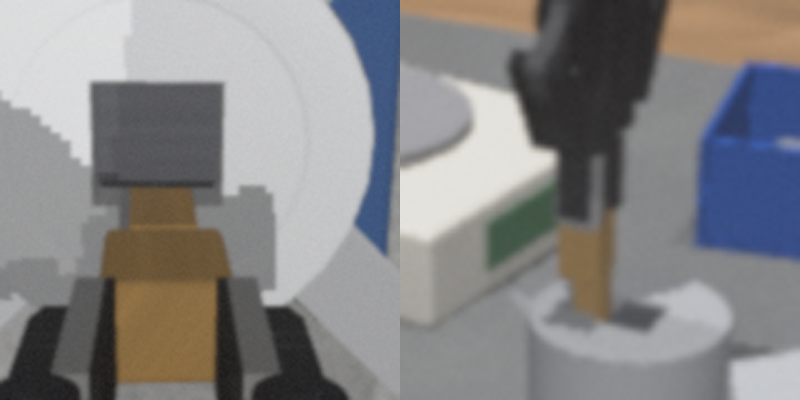

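```bash
python3 -m crank '[[0.1,[-0.0004,0,0],[0,0,0]],[0.1,[-0.0004,0,0],[0,0,0]]]'; python3 -c "
from h import *
o=manip.observe();print(o['tcp_pos'],o['wrist_force'],o['ft_torque'])"; python3 -m crank '[[0.1,[-0.0004,0,0],[0,0,0]],[0.1,[-0.0004,0,0],[0,0,0]]]'; python3 -c "
from h import *
o=manip.observe();print(o['tcp_pos'],o['wrist_force'],o['ft_torque'])"
```

```text
time: 17.73
tcp_pos: [0.5833, -0.1926, 0.1374]
ee_rot: [[0.04, 0.999, 0.0], [0.999, -0.04, 0.0], [0.0, 0.0, -1.0]]
wrist_force: [-1.0, 0.3, -0.7]
width: 0.2
[ 0.58327016 -0.19261584  0.13742678] [-0.9638958   0.28072508 -0.65501376] [-0.00985949  0.3113785  -0.02063529]
time: 17.98
tcp_pos: [0.583, -0.1926, 0.1374]
ee_rot: [[0.04, 0.999, 0.0], [0.999, -0.04, 0.0], [0.0, 0.0, -1.0]]
wrist_force: [0.8, -0.3, -2.3]
width: 0.2
[ 0.58304688 -0.19257204  0.13739896] [ 0.82621747 -0.28424188 -2.34162895] [-0.03361006 -0.1091576   0.02518037]
```

```bash
python3 -m crank '[[0.1,[0,0,-0.0008],[0,0,0]],[0.1,[0,0,-0.0015],[0,0,0]],[0.1,[0,0,-0.0015],[0,0,0]]]'; python3 -c "
from h import *
o=manip.observe();print(o['tcp_pos'],o['wrist_force'],o['ft_torque'])"; python3 -m crank '[[0.1,[0,0,-0.0008],[0,0,0]],[0.1,[0,0,-0.0015],[0,0,0]],[0.1,[0,0,-0.0015],[0,0,0]]]'; python3 -c "
from h import *
o=manip.observe();print(o['tcp_pos'],o['wrist_force'],o['ft_torque'])"
```

```text
time: 18.35
tcp_pos: [0.5831, -0.1926, 0.1364]
ee_rot: [[0.04, 0.999, 0.001], [0.999, -0.04, -0.0], [-0.0, 0.001, -1.0]]
wrist_force: [0.2, 0.2, 2.4]
width: 0.204
[ 0.58312349 -0.19258519  0.13637421] [0.17926644 0.17851699 2.39351556] [-0.01732946 -0.08491639  0.0003339 ]
time: 18.73
tcp_pos: [0.5831, -0.1927, 0.1352]
ee_rot: [[0.04, 0.999, 0.001], [0.999, -0.04, -0.0], [-0.0, 0.001, -1.0]]
wrist_force: [-0.7, 0.2, 5.1]
width: 0.203
[ 0.58313162 -0.19268363  0.13520641] [-0.69004596  0.20939784  5.05960013] [0.0614814  0.17344859 0.03373354]
```

```bash
python3 -m crank '[[0.1,[0,0,-0.0008],[0,0,0]],[0.1,[0,0,-0.0015],[0,0,0]],[0.1,[0,0,-0.0015],[0,0,0]]]'; python3 -c "
from h import *
o=manip.observe();print(o['tcp_pos'],o['wrist_force'],o['ft_torque'])"
```

```text
time: 19.1
tcp_pos: [0.5832, -0.1928, 0.1343]
ee_rot: [[0.04, 0.999, 0.001], [0.999, -0.04, -0.001], [-0.0, 0.001, -1.0]]
wrist_force: [-1.8, 0.2, 9.7]
width: 0.205
[ 0.58316504 -0.19278088  0.13425326] [-1.76833     0.1754288   9.65677528] [0.04576124 0.4688921  0.03823737]
```

```bash
python3 -m crank '[[0.5,[0,0,0],[0,0,0]],[0.5,[0,0,0],[0,0,0]],[0.5,[0,0,0.002],[0,0,0]],[0.5,[0,0,0.03],[0,0,0]],[0.5,[0,0,0.06],[0,0,0]],[0.5,[0,0,0.06],[0,0,0]]]'
python3 - <<'E'
from h import *
np.set_printoptions(precision=4,suppress=True)
import pickle
p=snap('wrist','w14')
s=snap('side','s14');c=snap('scene','c14');o=manip.observe()
print(o['tcp_pos'],o['wrist_force'])
pickle.dump((p,s,c,o),open('o14.pkl','wb'))
for n,q in (('w',p),('s',s),('c',c)):
    for l in ('key_head','key_nose'): print(n,l,pts(q,l)[:1])
a=cv2.resize(p['color'][130:370,200:440,::-1],(400,400),interpolation=cv2.INTER_CUBIC)
b=cv2.resize(s['color'][130:220,280:370,::-1],(400,400),interpolation=cv2.INTER_CUBIC)
cv2.imwrite('pics/z14.png',np.hstack([a,b]))
E
```

```text
time: 19.85
tcp_pos: [0.5843, -0.1929, 0.1957]
ee_rot: [[0.04, 0.999, 0.004], [0.999, -0.04, -0.001], [-0.001, 0.004, -1.0]]
wrist_force: [1.0, -1.1, -0.3]
width: 0.499
[ 0.5823 -0.1925  0.1923] [-0.1424  0.4378  0.3138]
w key_head [(0.67, array([325.184, 253.68 ]))]
w key_nose [(0.67, array([330.496, 263.616]))]
s key_head [(0.56, array([325.632, 158.976]))]
s key_nose [(0.52, array([315.584, 165.504]))]
c key_head [(0.7, array([239.616, 187.584]))]
c key_nose [(0.57, array([240.128, 199.008]))]
```

View pics/z14.png

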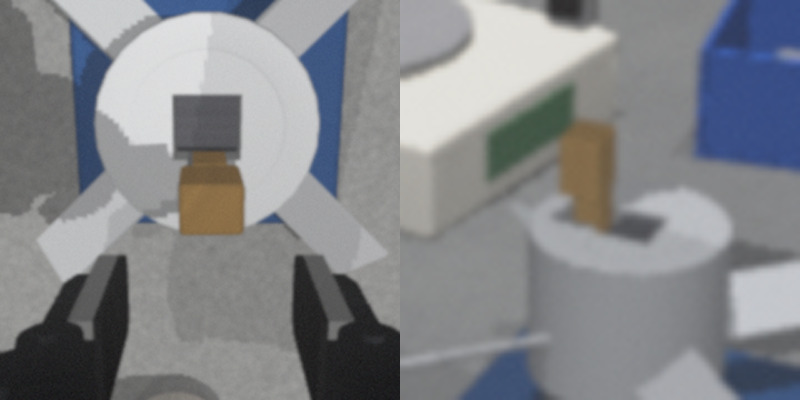

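Run:
```python
from h import *
np.set_printoptions(precision=4,suppress=True)
import pickle
p,s,c,o=pickle.load(open('o14.pkl','rb'))
for U in (([325.2,253.7],[325.6,159],[239.6,187.6]),([330.5,263.6],[315.6,165.5],[240.1,199])):
    print(tri([ray(q,u) for q,u in zip((p,s,c),U)]))
# head top corners in wrist (zoom 400/240, origin 200,130): flat edge (181,183),(243,183); nose edge (180,235),(243,233)
k=240/400
for z in (.150,.155,.16):
    P=np.array([atz(p,(200+u*k,130+v*k),z)[:2] for u,v in [(181,183),(243,183),(243,233),(180,235)]]);print(z,P.mean(0),np.linalg.norm(P[1]-P[0]),np.linalg.norm(P[2]-P[1]),P[0],P[1])
```

```text
(array([ 0.5798, -0.1947,  0.1619]), [np.float64(0.002488360768443732), np.float64(0.0030240580381696016), np.float64(0.002329027606921364)])
(array([ 0.5936, -0.1876,  0.1456]), [np.float64(0.002168304415007801), np.float64(0.002099873532525664), np.float64(0.0024783321822247936)])
0.15 [ 0.5862 -0.1917] 0.02304355406289806 0.019800531653983336 [ 0.5756 -0.2028] [ 0.5766 -0.1797]
0.155 [ 0.5845 -0.1917] 0.022498051310872413 0.019331799943617126 [ 0.5742 -0.2024] [ 0.5751 -0.18  ]
0.16 [ 0.5829 -0.1916] 0.021952548558846735 0.018863068233250915 [ 0.5728 -0.2021] [ 0.5737 -0.1802]
```

```bash
python3 -m crank '[[0,[-0.002,0,0],[0,0,0]],[0,[-0.002,0,0],[0,0,0]],[0,[-0.002,0,-0.01],[0,0,0]],[0,[-0.002,0,-0.018],[0,0,0]],[0,[-0.002,0,-0.018],[0,0,0]],[0,[-0.002,0,-0.018],[0,0,0]]]' 40
python3 - <<'E'
from h import *
import pickle
p=snap('wrist','w15')
s=snap('side','s15');o=manip.observe()
print(o['tcp_pos'],o['wrist_force'],o['width'])
a=cv2.resize(p['color'][130:370,200:440,::-1],(400,400),interpolation=cv2.INTER_CUBIC)
b=cv2.resize(s['color'][120:220,275:375,::-1],(400,400),interpolation=cv2.INTER_CUBIC)
cv2.imwrite('pics/z15.png',np.hstack([a,b]))
E
```

```text
time: 21.05
tcp_pos: [0.5809, -0.1926, 0.175]
ee_rot: [[0.04, 0.999, -0.0], [0.999, -0.04, 0.0], [0.0, -0.0, -1.0]]
wrist_force: [0.8, 0.7, 0.8]
width: 0.002
[ 0.58100199 -0.19263913  0.17533632] [ 0.90617245 -1.46857191 -0.23121622] -0.001495166177296954
```

View pics/z15.png

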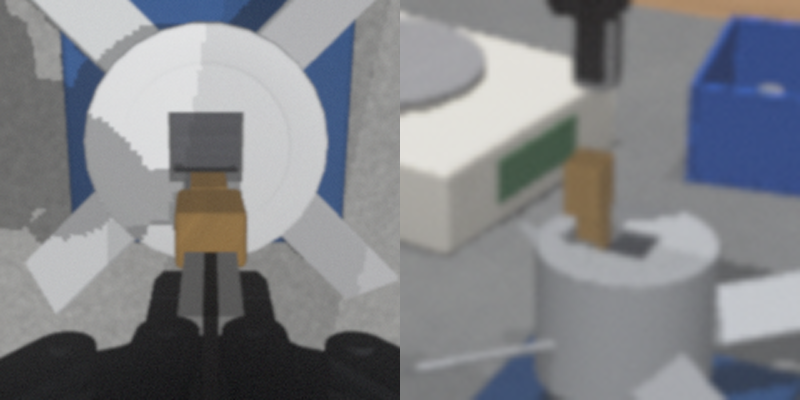

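```bash
python3 -m crank '[[0,[-0.0004,0,-0.004],[0,0,0]],[0,[-0.0004,0,-0.008],[0,0,0]],[0,[-0.0004,0,-0.011],[0,0,0]],[0,[-0.0004,0,-0.011],[0,0,0]]]' ; python3 -m crank '[[0,[0,0,-0.001],[0,0,0]],[0,[0,0,-0.002],[0,0,0]],[0,[0,0,-0.002],[0,0,0]]]'
```

```text
time: 21.65
tcp_pos: [0.5802, -0.1926, 0.1637]
ee_rot: [[0.04, 0.999, -0.001], [0.999, -0.04, 0.0], [0.0, -0.001, -1.0]]
wrist_force: [-0.7, 0.4, 0.8]
width: -0.001
time: 22.02
tcp_pos: [0.5804, -0.1926, 0.1621]
ee_rot: [[0.04, 0.999, -0.0], [0.999, -0.04, 0.0], [0.0, -0.0, -1.0]]
wrist_force: [0.6, -0.6, -0.5]
width: -0.001
```

```bash
for r in 1; do python3 -m crank '[[0,[0,0,-0.001],[0,0,0]],[0,[0,0,-0.002],[0,0,0]],[0,[0,0,-0.002],[0,0,0]]]'; done
python3 - <<'E'
from h import *
s=snap('side','s16');c=snap('scene','c16');o=manip.observe()
print(o['tcp_pos'],o['wrist_force'],o['width'])
a=cv2.resize(c['color'][130:230,190:290,::-1],(400,400),interpolation=cv2.INTER_CUBIC)
b=cv2.resize(s['color'][120:220,275:375,::-1],(400,400),interpolation=cv2.INTER_CUBIC)
cv2.imwrite('pics/z16.png',np.hstack([a,b]))
E
```

```text
time: 22.4
tcp_pos: [0.5803, -0.1926, 0.16]
ee_rot: [[0.04, 0.999, -0.0], [0.999, -0.04, 0.0], [0.0, -0.0, -1.0]]
wrist_force: [1.1, -0.2, 0.1]
width: 0.002
[ 0.5803871  -0.19261467  0.16006921] [-0.24319742  0.63080207  0.1971405 ] -0.0028609811826536256
```

View pics/z16.png

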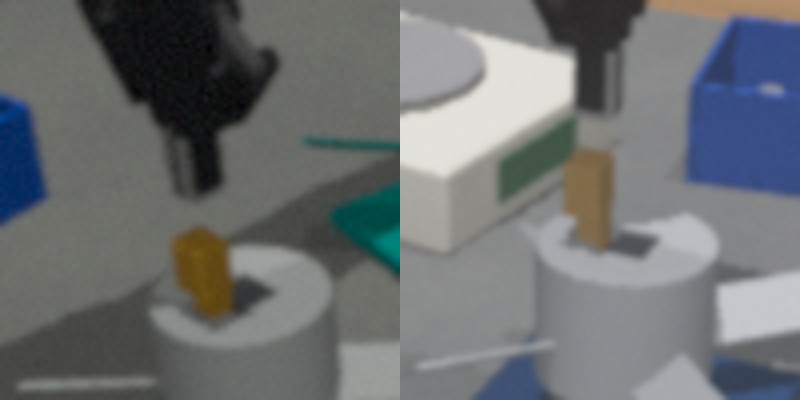

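Run:
```python
from h import *
s=imaging.read_camera('side');c=imaging.read_camera('scene')
for n,q,o in(('s',s,(275,120)),('c',c,(190,130))):
    for z in (.116,.132,.14,.15,.16,.17,.18):
        print(n,z,((proj(q,(.5804,-.1926,z))-o)*4).round(0))
```

```text
s 0.116 [193. 236.]
s 0.132 [193. 208.]
s 0.14 [194. 194.]
s 0.15 [194. 176.]
s 0.16 [194. 158.]
s 0.17 [195. 140.]
s 0.18 [195. 122.]
c 0.116 [216. 310.]
c 0.132 [212. 284.]
c 0.14 [210. 270.]
c 0.15 [208. 254.]
c 0.16 [205. 237.]
c 0.17 [203. 220.]
c 0.18 [200. 202.]
```

```bash
python3 -m crank '[[0,[0,0,-0.0015],[0,0,0]],[0,[0,0,-0.003],[0,0,0]],[0,[0,0,-0.003],[0,0,0]]]'; python3 -m crank '[[0,[0,0,-0.0015],[0,0,0]],[0,[0,0,-0.003],[0,0,0]],[0,[0,0,-0.0045],[0,0,0]],[0,[0,0,-0.0045],[0,0,0]]]'
python3 - <<'E'
from h import *
s=snap('side','s17');c=snap('scene','c17');o=manip.observe()
print(o['tcp_pos'],o['wrist_force'],o['width'])
a=cv2.resize(c['color'][130:230,190:290,::-1],(400,400),interpolation=cv2.INTER_CUBIC)
b=cv2.resize(s['color'][120:220,275:375,::-1],(400,400),interpolation=cv2.INTER_CUBIC)
cv2.imwrite('pics/z17.png',np.hstack([a,b]))
E
```

```text
time: 22.98
tcp_pos: [0.5803, -0.1926, 0.1569]
ee_rot: [[0.04, 0.999, -0.0], [0.999, -0.04, 0.0], [0.0, -0.0, -1.0]]
wrist_force: [-0.4, 0.1, 0.0]
width: -0.007
time: 23.48
tcp_pos: [0.5803, -0.1926, 0.1524]
ee_rot: [[0.04, 0.999, -0.0], [0.999, -0.04, 0.0], [0.0, -0.0, -1.0]]
wrist_force: [1.0, 0.2, -0.8]
width: 0.001
[ 0.58041368 -0.19260487  0.15259783] [-0.97397432  0.43295647 -0.27451341] 0.006533704459292156
```

View pics/z17.png

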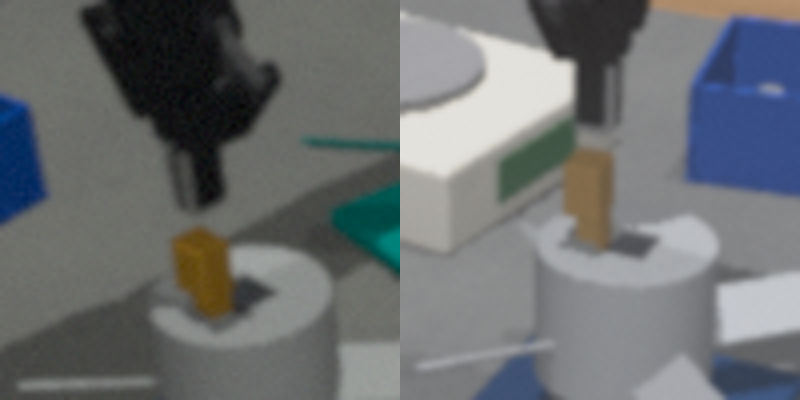

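```bash
python3 -m crank '[[0,[0,0,-0.002],[0,0,0]],[0,[0,0,-0.004],[0,0,0]],[0,[0,0,-0.004],[0,0,0]]]'; python3 -m crank '[[0,[0,0,-0.0015],[0,0,0]],[0,[0,0,-0.003],[0,0,0]],[0,[0,0,-0.003],[0,0,0]]]';python3 -m crank '[[0,[0,0,-0.001],[0,0,0]],[0,[0,0,-0.002],[0,0,0]],[0,[0,0,-0.002],[0,0,0]]]'
```

```text
time: 23.95
tcp_pos: [0.5803, -0.1926, 0.1484]
ee_rot: [[0.04, 0.999, -0.0], [0.999, -0.04, 0.0], [0.0, -0.0, -1.0]]
wrist_force: [0.3, -0.5, -0.5]
width: 0.0
time: 24.32
tcp_pos: [0.5803, -0.1926, 0.1454]
ee_rot: [[0.04, 0.999, -0.0], [0.999, -0.04, 0.0], [0.0, -0.0, -1.0]]
wrist_force: [-0.4, 0.2, 0.4]
width: -0.001
time: 24.7
tcp_pos: [0.5803, -0.1926, 0.1435]
ee_rot: [[0.04, 0.999, -0.0], [0.999, -0.04, 0.0], [0.0, -0.0, -1.0]]
wrist_force: [0.7, 0.2, -0.2]
width: -0.003
```

```bash
python3 -m crank '[[0,[0,0,-0.0008],[0,0,0]],[0,[0,0,-0.0015],[0,0,0]],[0,[0,0,-0.0015],[0,0,0]]]'
python3 - <<'E'
from h import *
s=snap('side','s18');c=snap('scene','c18');o=manip.observe()
print(o['tcp_pos'],o['wrist_force'],o['width'])
a=cv2.resize(c['color'][130:230,190:290,::-1],(400,400),interpolation=cv2.INTER_CUBIC)
b=cv2.resize(s['color'][120:220,275:375,::-1],(400,400),interpolation=cv2.INTER_CUBIC)
cv2.imwrite('pics/z18.png',np.hstack([a,b]))
E
```

```text
time: 25.08
tcp_pos: [0.5804, -0.1926, 0.142]
ee_rot: [[0.04, 0.999, -0.0], [0.999, -0.04, 0.0], [0.0, -0.0, -1.0]]
wrist_force: [-0.2, -0.2, 0.0]
width: -0.002
[ 0.58040843 -0.1926034   0.14207039] [-0.333497   -0.25154502  0.08236139] -0.0026098276009234684
```

View pics/z18.png

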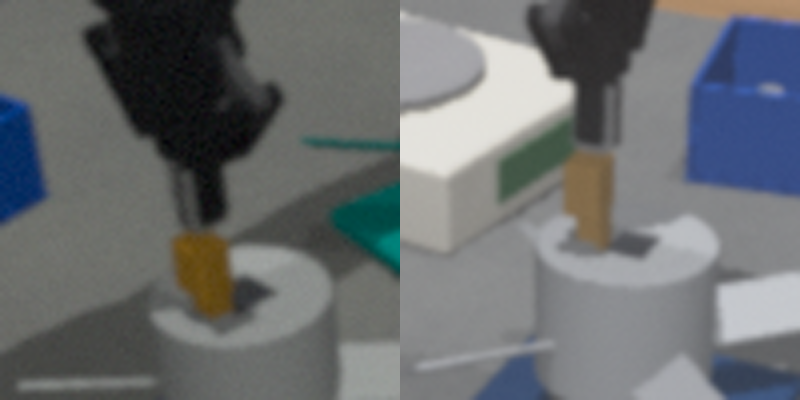

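```bash
python3 -m crank '[[0,[0,0,-0.0008],[0,0,0]],[0,[0,0,-0.0015],[0,0,0]],[0,[0,0,-0.0015],[0,0,0]]]'; python3 -m crank '[[0,[0,0,-0.0006],[0,0,0]],[0,[0,0,-0.0012],[0,0,0]],[0,[0,0,-0.0012],[0,0,0]]]'
```

```text
time: 25.55
tcp_pos: [0.5803, -0.1926, 0.1405]
ee_rot: [[0.04, 0.999, -0.0], [0.999, -0.04, 0.0], [0.0, -0.0, -1.0]]
wrist_force: [-0.8, 0.6, -0.2]
width: 0.001
time: 25.92
tcp_pos: [0.5804, -0.1926, 0.1393]
ee_rot: [[0.04, 0.999, -0.0], [0.999, -0.04, 0.0], [0.0, -0.0, -1.0]]
wrist_force: [-0.7, -1.0, -0.7]
width: 0.003
```

```bash
python3 -m crank '[[0,[0,0,-0.0006],[0,0,0]],[0,[0,0,-0.0012],[0,0,0]],[0,[0,0,-0.0012],[0,0,0]]]'
```

```text
time: 26.3
tcp_pos: [0.5803, -0.1926, 0.1381]
ee_rot: [[0.04, 0.999, -0.0], [0.999, -0.04, 0.0], [0.0, -0.0, -1.0]]
wrist_force: [0.2, -0.1, -0.1]
width: -0.005
```

```bash
python3 -m crank '[[0,[0,0,-0.0005],[0,0,0]],[0,[0,0,-0.001],[0,0,0]],[0,[0,0,-0.001],[0,0,0]]]'
```

```text
time: 26.68
tcp_pos: [0.5804, -0.1926, 0.1372]
ee_rot: [[0.04, 0.999, -0.0], [0.999, -0.04, 0.0], [0.0, -0.0, -1.0]]
wrist_force: [0.2, -0.2, -0.7]
width: -0.002
```

```bash
python3 -m crank '[[0,[0,0,-0.0005],[0,0,0]],[0,[0,0,-0.001],[0,0,0]],[0,[0,0,-0.001],[0,0,0]]]'
python3 - <<'E'
from h import *
s=snap('side','s19');c=snap('scene','c19');w=snap('wrist','w19');o=manip.observe()
print(o['tcp_pos'],o['wrist_force'],o['width'])
a=cv2.resize(c['color'][160:220,215:275,::-1],(400,400),interpolation=cv2.INTER_CUBIC)
b=cv2.resize(s['color'][130:190,295:355,::-1],(400,400),interpolation=cv2.INTER_CUBIC)
cv2.imwrite('pics/z19.png',np.hstack([a,b]))
E
```

```text
time: 27.05
tcp_pos: [0.5803, -0.1926, 0.1361]
ee_rot: [[0.04, 0.999, -0.0], [0.999, -0.04, 0.0], [0.0, -0.0, -1.0]]
wrist_force: [0.3, -0.3, 0.3]
width: -0.005
[ 0.58041201 -0.19259293  0.13621498] [ 0.70003865  0.20645691 -0.14441149] -0.000293310677279403
```

View pics/z19.png

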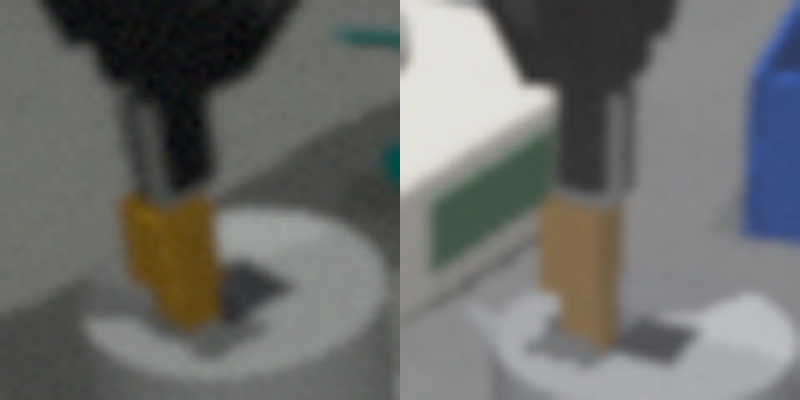

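View pics/w19.png

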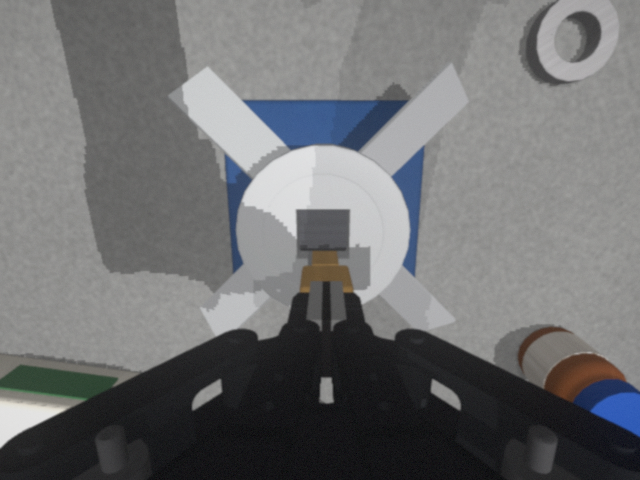

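```bash
python3 -m crank '[[0,[0,0,-0.0004],[0,0,0]],[0,[0,0,-0.0008],[0,0,0]],[0,[0,0,-0.0008],[0,0,0]]]'
```

```text
time: 27.58
tcp_pos: [0.5805, -0.1926, 0.1358]
ee_rot: [[0.04, 0.999, 0.0], [0.999, -0.04, -0.0], [-0.0, 0.0, -1.0]]
wrist_force: [-1.4, 1.4, 5.3]
width: -0.001
```

```bash
python3 -m crank '[[0,[0,0,-0.0004],[0,0,0]],[0,[0,0,-0.0008],[0,0,0]],[0,[0,0,-0.0008],[0,0,0]]]'
```

```text
time: 27.95
tcp_pos: [0.5805, -0.1929, 0.1356]
ee_rot: [[0.04, 0.999, 0.001], [0.999, -0.04, -0.0], [-0.0, 0.001, -1.0]]
wrist_force: [-3.0, -0.1, 10.0]
width: 0.0
```

```bash
python3 -m crank '[[0,[0,0,-0.0004],[0,0,0]],[0,[0,0,-0.0008],[0,0,0]],[0,[0,0,-0.0008],[0,0,0]]]'
```

```text
time: 28.32
tcp_pos: [0.5806, -0.1931, 0.1352]
ee_rot: [[0.04, 0.999, 0.001], [0.999, -0.04, -0.001], [-0.001, 0.001, -1.0]]
wrist_force: [-3.2, 0.3, 12.1]
width: -0.0
```

```bash
python3 -m crank '[[0,[0,0,-0.0004],[0,0,0]],[0,[0,0,-0.0008],[0,0,0]],[0,[0,0,-0.0008],[0,0,0]]]'; python3 -c "
from h import *
o=manip.observe();print(o['tcp_pos'],o['wrist_force'],o['ft_torque'])"
```

```text
time: 28.7
tcp_pos: [0.5806, -0.1932, 0.1346]
ee_rot: [[0.041, 0.999, 0.001], [0.999, -0.041, -0.001], [-0.001, 0.001, -1.0]]
wrist_force: [-4.8, -0.3, 12.9]
width: 0.001
[ 0.58057902 -0.19320896  0.13463848] [-4.8398812  -0.3093642  12.86638716] [-0.06955676  1.11197924  0.02516022]
```

```bash
python3 -m crank '[[0,[0,0,-0.0004],[0,0,0]],[0,[0,0,-0.0008],[0,0,0]],[0,[0,0,-0.0008],[0,0,0]]]'
```

```text
time: 29.08
tcp_pos: [0.5806, -0.1933, 0.1341]
ee_rot: [[0.041, 0.999, 0.001], [0.999, -0.041, -0.001], [-0.001, 0.001, -1.0]]
wrist_force: [-5.5, -0.8, 14.8]
width: -0.002
```

```bash
python3 -m crank '[[0,[-0.0004,0.0003,-0.0003],[0,0,0]],[0,[-0.0004,0.0003,-0.0006],[0,0,0]],[0,[-0.0004,0.0003,-0.0006],[0,0,0]]]'; python3 -c "
from h import *
o=manip.observe();print(o['tcp_pos'],o['wrist_force'],o['ft_torque'])"
```

```text
time: 29.45
tcp_pos: [0.5806, -0.1933, 0.1339]
ee_rot: [[0.041, 0.999, 0.002], [0.999, -0.041, -0.002], [-0.002, 0.002, -1.0]]
wrist_force: [-5.5, -0.4, 15.8]
width: 0.002
[ 0.5805946  -0.19327698  0.13390507] [-5.4959125  -0.39141278 15.84609305] [-0.08908416  1.23974033  0.01643173]
```

```bash
python3 -m crank '[[0,[-0.0003,0.0002,-0.0004],[0,0,0]],[0,[-0.0003,0.0002,-0.0008],[0,0,0]],[0,[-0.0003,0.0002,-0.0008],[0,0,0]]]'; python3 -c "
from h import *
o=manip.observe();print(o['tcp_pos'],o['wrist_force'],o['ft_torque'])"
```

```text
time: 29.82
tcp_pos: [0.5806, -0.1931, 0.1335]
ee_rot: [[0.041, 0.999, 0.003], [0.999, -0.041, -0.002], [-0.002, 0.003, -1.0]]
wrist_force: [-5.3, -0.7, 18.3]
width: -0.003
[ 0.58060964 -0.19314945  0.13346594] [-5.30657756 -0.66842371 18.30617313] [-0.11627228  1.18476792  0.00367405]
```

```bash
python3 -m crank '[[0,[-0.0003,0.0001,-0.0004],[0,0,0]],[0,[-0.0003,0.0001,-0.0008],[0,0,0]],[0,[-0.0003,0.0001,-0.0008],[0,0,0]]]'; python3 -c "
from h import *
o=manip.observe();print(o['tcp_pos'],o['wrist_force'],o['ft_torque'])"
```

```text
time: 30.2
tcp_pos: [0.5807, -0.1931, 0.1331]
ee_rot: [[0.041, 0.999, 0.004], [0.999, -0.041, -0.002], [-0.002, 0.004, -1.0]]
wrist_force: [-6.0, 0.5, 20.4]
width: -0.002
[ 0.58067035 -0.19307654  0.13309438] [-5.99519779  0.50402923 20.44208114] [-0.07662178  1.253504   -0.0119151 ]
```

```bash
python3 -m crank '[[0,[-0.0002,0,-0.0003],[0,0,0]],[0,[-0.0002,0,-0.0006],[0,0,0]],[0,[-0.0002,0,-0.0006],[0,0,0]]]'; python3 -c "
from h import *
o=manip.observe();print(o['tcp_pos'],o['wrist_force'],o['ft_torque'])"
```

```text
time: 30.58
tcp_pos: [0.5807, -0.1931, 0.1327]
ee_rot: [[0.041, 0.999, 0.004], [0.999, -0.041, -0.002], [-0.002, 0.004, -1.0]]
wrist_force: [-4.8, -0.3, 22.0]
width: 0.0
[ 0.5806587  -0.19306651  0.13274843] [-4.79237911 -0.2714627  21.98156747] [-0.03224161  1.26689191 -0.03409159]
```

```bash
python3 -m crank '[[0,[0,0,-0.0003],[0,0,0]],[0,[0,0,-0.0005],[0,0,0]],[0,[0,0,-0.0005],[0,0,0]]]'
```

```text
time: 30.95
tcp_pos: [0.5806, -0.1931, 0.1324]
ee_rot: [[0.041, 0.999, 0.004], [0.999, -0.041, -0.002], [-0.002, 0.004, -1.0]]
wrist_force: [-5.9, 0.1, 23.6]
width: -0.004
```

```bash
python3 -m crank '[[0,[0,0,-0.0003],[0,0,0]],[0,[0,0,-0.0003],[0,0,0]]]'
python3 - <<'E'
from h import *
f=[]
for i in range(8):
    imaging.read_camera('side'); f.append(manip.observe()['wrist_force'])
f=np.array(f);print(f.round(1)[:,2],f.mean(0),manip.observe()['tcp_pos'])
E
```

```text
time: 31.2
tcp_pos: [0.5807, -0.1931, 0.1323]
ee_rot: [[0.041, 0.999, 0.004], [0.999, -0.041, -0.002], [-0.002, 0.004, -1.0]]
wrist_force: [-6.7, -0.0, 23.1]
width: 0.002
[24.1 23.7 24.4 23.  23.5 24.4 23.7 24.1] [-6.29109962  0.27141274 23.87034623] [ 0.58067308 -0.19309199  0.13223319]
```

```bash
python3 -m crank '[[0,[0,0,-0.0002],[0,0,0]],[0,[0,0,-0.0004],[0,0,0]],[0,[0,0,-0.0004],[0,0,0]]]'
python3 - <<'E'
from h import *
f=[]
for i in range(6):
    imaging.read_camera('side'); f.append(manip.observe()['wrist_force'])
f=np.array(f);print(f.round(1)[:,2],f.mean(0),manip.observe()['tcp_pos'])
E
```

```text
time: 31.98
tcp_pos: [0.5807, -0.1931, 0.132]
ee_rot: [[0.041, 0.999, 0.004], [0.999, -0.041, -0.002], [-0.002, 0.004, -1.0]]
wrist_force: [-5.8, -0.0, 25.1]
width: 0.003
[24.  24.8 25.2 24.8 24.8 24.4] [-6.87421804 -0.03116679 24.66495237] [ 0.58071048 -0.1930739   0.1319958 ]
```

```bash
python3 -m crank '[[0,[0,0,0.001],[0,0,0]],[0,[0,0,0.004],[0,0,0]],[0,[0,0,0.01],[0,0,0]],[0,[0,0,0.04],[0,0,0]],[0,[0,0,0.08],[0,0,0]],[0,[-0.02,0.03,0.1],[0,0,0]],[0,[-0.04,0.07,0.1],[0,0,0]],[0,[-0.04,0.07,0.1],[0,0,0]]]'
python3 - <<'E'
from h import *
import pickle
np.set_printoptions(precision=4,suppress=True)
s=snap('side','s20');c=snap('scene','c20');w=snap('wrist','w20');o=manip.observe()
print(o['tcp_pos'],o['wrist_force'],o['width'])
pickle.dump((w,s,c,o),open('o20.pkl','wb'))
for n,q in (('w',w),('s',s),('c',c)):
    for l in ('key_head','key_nose'): print(n,l,pts(q,l)[:2])
a=cv2.resize(c['color'][140:240,190:290,::-1],(400,400),interpolation=cv2.INTER_CUBIC)
b=cv2.resize(s['color'][120:220,275:375,::-1],(400,400),interpolation=cv2.INTER_CUBIC)
cv2.imwrite('pics/z20.png',np.hstack([a,b]))
E
```

```text
time: 33.28
tcp_pos: [0.5384, -0.1184, 0.2287]
ee_rot: [[0.035, 0.999, 0.0], [0.999, -0.035, 0.001], [0.001, -0.0, -1.0]]
wrist_force: [0.0, -1.0, -0.3]
width: -0.002
[ 0.5393 -0.1227  0.228 ] [-0.4847 -0.2265 -0.4722] 0.004890858845410389
w key_head [(0.83, array([230.08 , 300.816]))]
w key_nose [(0.78, array([240.896, 304.32 ]))]
s key_head [(0.77, array([319.168, 162.816]))]
s key_nose [(0.65, array([315.52, 166.8 ]))]
c key_head [(0.57, array([240.512, 188.4  ])), (0.43, array([269.376, 334.32 ]))]
c key_nose [(0.56, array([235.776, 200.304]))]
```

View pics/z20.png

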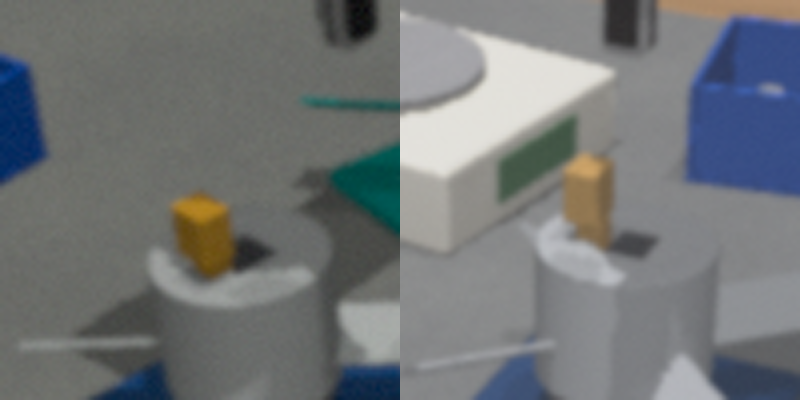

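View pics/w20.png

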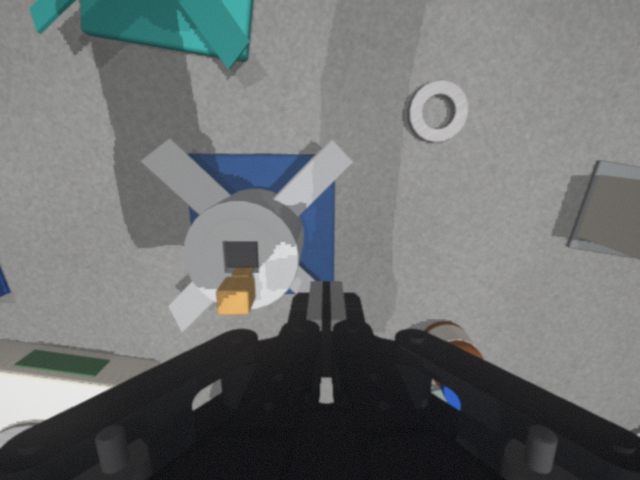

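View pics/s20.png

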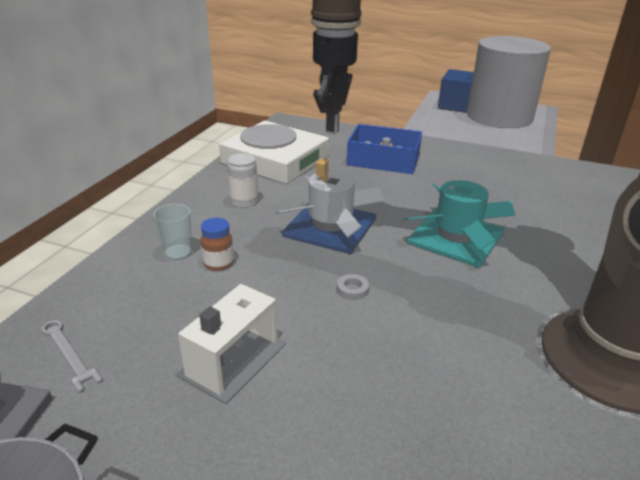

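```bash
python3 -m crank '[[0,[0,0,0],[0,0,0]],[0,[0,0,0],[0,0,0]]]'; python3 -c "
from h import *
print(order.sign_off())"
```

```text
time: 33.98
tcp_pos: [0.5392, -0.1221, 0.2281]
ee_rot: [[0.04, 0.999, -0.0], [0.999, -0.04, 0.0], [0.0, -0.0, -1.0]]
wrist_force: [-0.4, 0.7, -0.0]
width: -0.003
the job is handed in; nothing more can be done
None
```

The brass key is wedged in the keyway, thin end down, flat side to the shaft and nose outwards. I pressed it in and handed the job in at about 34 s.

- **Insertion:** I fed the key in with the gripper until the wrist force read about 10 N (roughly 11–12 N on the key, allowing for its weight). Then I let go and pressed down on the head with closed fingers.
- **Push reached:** the vertical force averaged 24.7 N. The highest single reading was 25.2 N, under the 28 N limit, though I only saw readings between moves. The fingers followed the head down about 4 mm during this press.
- **Last pictures:** the key stands upright and free, with the robot clear of it. The spare key, jar and collar look undisturbed.

Some measurements did not agree:

- **Sideways force:** a drag of about 6 N along x showed during the press. I tried to trim it out by shifting the tool, but it stayed.
- **Finger ends:** the pictures showed the fingers ending about 20 mm short of the reported TCP. I found contact with the head by force readings instead, and the grip held only the upper part of the head.
- **Head height:** camera estimates of the head's top differed by up to about 10 mm, so I did not use the final depth as a check.

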